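# Set sprung tweezers to the gap lines of the light stage and hold them there

### The arm

A 7-joint arm with a two-finger parallel gripper is mounted at the origin on the work surface; the furniture and walls round the work are solid. World frame = base frame: x ahead of the robot, y to its left, z up, the work surface at z = 0. Lengths are in m, angles in rad, forces in N, time in s.
With the tool pointing down it reaches from about 0.425 to 0.925 m from the base axis. Payload 6.8 kg.
Tool frame: the origin (TCP) lies at the very end of the fingers, on their centre line; the grasp point (between the pads) lies 19 mm behind it; z points along the fingers, y is the direction in which the jaws open and shut (so a half turn about z gives the same grasp; the last joint's range is limited). The gripper opens to 85 mm and grips with 20 to 120 N. Pads are 22 mm wide; open, the fingers measure 114 mm over their backs; the gripper's body (76 mm by 85 mm) begins 54 mm behind the grasp point. The pads swing forward as they close: fully open they stand 13 mm farther back than shut.
Start: joints at [-1.327, 0.477, 0.022, 1.555, -0.011, 1.109, -0.083], TCP at [0.233, 0.634, 0.231] pointing down, gripper open.
Joint ranges: [-2.96, 2.96], [-0.34, 2.1], [-1.41, 1.46], [0.24, 2.44], [-1.37, 4.51], [0.17, 1.92], [-2.96, 2.96]. Speed limits (rad/s): [2.39, 2.39, 3.14, 3.14, 3.14, 3.14, 3.14].

### API

Orientations are given as a rotation vector (axis times angle).
In Python, from bench import monitor, viewer, job gives the robot as it stands. The module is installed in compiled form; this text tells all that it offers.
- The arm moves only by the tool drive_tool, never from a script. Its argument "commands" is a list of rows, each an object with "linear": the shift along the tool's x, y, z in m, a list of three; "dr": the turn, a rotation vector about the tool's x, y, z in degrees, a list of three; "jaw": the closure, from 0 (fully open) to 1 (shut). A call has 1 to 8 rows; each row shifts and turns the pose as measured when the row begins, along the tool's axes as they then stand; what a row does not reach is not made up. A row lasts 1/8 s, in which the tool goes at most 62.5 mm and 10.7 degrees, less where a joint would pass 70% of its speed; a pose out of reach is approached as far as the arm can. A call is refused whole if a number of a shift passes 0.0625 or a number of a turn 10.7, either way. A call with a gripper value outside its range is refused whole. The fingers move at their own pace and stop on an object; "force" is the grip in N (left out, the last holds). Time passes only in rows, so rows that do not move let the fingers close. It gives the time, the measured TCP pose, the force and the opening at its end, in the units of the state.
- monitor.get_obs(): the state, without advancing time (a new reading comes with each control period).
- viewer.grab_frame(name): name is "side" or "top"; returns the picture (480x640x3 uint8, red, green, blue); there is no depth.
- viewer.calibration(name): a dict with "K" (3x3 intrinsics, pixels), "R" (3x3) and "t" (3): a world point X has camera coordinates R X + t. Camera axes: x right, y down, z forward; pixel columns grow to the right and rows downward; lengths in m; the calibration is good to about 2 mm. A picture is of the moment at which its call begins. calibration takes no time and is no camera call.
- job.hand_in(): hands the job in, once; it reports no verdict.
The state is a dict: "clock": time; "joints": joint angles; "qvel": joint speeds; "tau": joint torques, N m; "tcp_pos": TCP position; "orientation": TCP orientation; "contact_force": force on the tool from outside, world axes, zero at the start; "moment": the same for the moment, N m; "grip_width": finger opening in m.
Only numpy, scipy, OpenCV 4.12 (cv2) and the standard library are available. Lean on these libraries where they do the work, as an engineer would, in place of code of your own. Each camera call takes 0.05 s, during which the arm holds its last target.

### The job

We are checking that the bent-tip tweezers still close evenly, so turn the light stage's rotary handle clockwise from off to its on detent, which slides the shutter off the lit glass, and leave it on. Then lift the tweezers from their rest, dip both tips into the window and squeeze until each tip stands over its own line of the gap marked on the glass, the tips just clear of the glass and not pressed on it. Finish while still holding the tweezers there with the gap steady for the reading; do not put them down or let go, and leave the loupe, the resin mount and the spare objective where they stand.

Things in the scene. Friction and masses are not known exactly. Their poses are not given: they have to be found in the camera images.
- light_stage: Grey light stage, a flat box 150 x 96 x 38 mm fixed on the desk. Origin: centre of its underside; x from the window end to the handle end, y left, z up. The window is an opening 40 x 46 mm (x by y) in the top, centre at x = -42 mm; white glass lies 10 mm below the top face. With the handle off, a dark steel shutter closes the window 5 mm below the top face.
- gap_lines (a point): Midpoint between the two black gap lines, on the glass (28 mm above the desk), in the middle of the window; axes as the light stage. The lines run along x, 28 mm long and 3 mm wide, with their centre lines at y = +6 and y = -6 mm (12 mm apart). The edge of the box on the robot's side is 33 mm from this point towards -x.
- stage_handle (a joint): Rotary handle on the light stage, in rad: 0 off, 1.047 (60 degrees) on, turning clockwise seen from above. A spring detent holds it at either end and carries it home from a few degrees past the middle; the peak torque is about 0.1 N m. The shutter moves with it and clears the window only at on.
- handle_grip (a point): On the handle's vertical axis, 62 mm above the desk, at grip height; axes as the light stage (does not turn). The handle is an upright black bar 44 x 11 mm, from 48 to 72 mm above the desk, on a round foot of 38 mm diameter, with a white pointer line at its +x end. Off: the bar lies 30 degrees left (+y) of the light stage's x axis, pointer at a dot; on: 30 degrees right, pointer at a short bar.
- tweezers_rest: Plain grey rest, base 116 x 50 x 6 mm, fixed on the desk. Origin: centre of its underside, x towards the tips of the tweezers. Two forked posts at x = -40 and x = +48 mm (each 7 mm thick, fork floors 45 mm and horns 56 mm above the desk) carry the tweezers between their horns; lift straight up.
- tweezers: Steel sprung tweezers with tips bent downward, level in the rest, 165 mm long, about 80 g. Origin: midway between the two ribbed thumb plates where they are squeezed, at mid-height of the arms, 50 mm above the desk at the start; x to the tips, y to the left arm, z up. The tail hinge is at x = -95 mm, the tips end at x = +60, z = -34 mm, the centre of mass at about x = -5 mm.
- tweezers_left_arm (a joint): Closing angle of the left arm, rad: 0 relaxed, 0.040 with the tips 12 mm apart (centres, as the lines), 0.068 closed. Both arms move evenly. Each thumb plate is 36 mm long, 14 mm high; width over both: 31.6 mm relaxed, 24 mm (plates parallel) at the lines' gap; 1 mm less width brings the tips 1.6 mm closer. Squeeze force about 3 N at first touch, 8 N at that gap, 12 N closed.
- tip_left (a point): End of the left tip (y side of the tweezers), a point of 2.5 mm diameter. Relaxed tips are 24 mm apart between centres.
- tip_right (a point): End of the right tip.
- tweezers_right_arm (a joint): The same for the right arm.
- loupe: Bystander: black stand loupe, 40 mm diameter, 36 mm high; origin under its centre.
- tall_mount: Bystander: dark resin mount, a disc of 30 mm diameter and 19 mm height; origin under its centre.
- objective: Bystander: white spare objective, 26 mm diameter, 41 mm high; origin under its centre.

How it is judged:
By the outcome, as a careful person would: the job done as asked, in the order asked, and still so for the second after the job is handed in, while the arm keeps its last pose, push and grip.
It also fails if it takes over 48 s, if anything falls off the work surface, if the arm or the gripper's body presses on something with over 40 N, if the wrist force passes 120 N, or if a joint passes its speed limit or range.

## Working session

There is one attempt and no reset: what is moved stays moved. The work goes in short steps, Python scripts to look and compute and a tool call to move; the robot and the scene stay as the last step left them, time stands still between calls to the robot, and variables do not carry over. Pictures are saved under pics/ and viewed, and the job is handed in when it is done.

Besides the shell and the picture viewer there is one more tool, called after "Emit:" by a JSON object that holds its "fn" and its "kwargs". drive_tool: Moves the arm, as the interface text tells. Its arguments: {"type":"object","properties":{"commands":{"type":"array"},"force":{"type":"number"}},"required":["commands"]}

```bash
mkdir -p pics; python3 - <<'E'
from bench import monitor, viewer, job
import cv2, numpy as np
np.set_printoptions(precision=4,suppress=True)
for n in("side","top"):
    im=viewer.grab_frame(n); cv2.imwrite(f"pics/{n}0.png",im[:,:,::-1])
    c=viewer.calibration(n); print(n,{k:np.round(np.array(v),4).tolist() for k,v in c.items()})
print(monitor.get_obs())
E
```

```text
side {'K': [[579.1715, 0.0, 312.2517], [0.0, 579.1715, 228.7533], [0.0, 0.0, 1.0]], 'R': [[0.9774, -0.2104, 0.0212], [-0.1215, -0.6408, -0.758], [0.1731, 0.7383, -0.6519]], 't': [-0.5291, -0.0069, 1.0009]}
top {'K': [[494.0719, 0.0, 315.9938], [0.0, 494.0719, 236.7264], [0.0, 0.0, 1.0]], 'R': [[0.0144, -0.9997, 0.0207], [-0.9935, -0.0167, -0.1128], [0.1131, -0.019, -0.9934]], 't': [-0.1899, 0.5188, 0.8518]}
{'clock': 0.1, 'joints': array([-1.3271,  0.4778,  0.0223,  1.5563, -0.0115,  1.1093, -0.0831]), 'qvel': array([ 0.0017,  0.    ,  0.0016, -0.0028, -0.0003, -0.0009,  0.0006]), 'tau': array([  0.0044, -59.7764,   1.6137, -28.1952,   0.0128,   0.0051,
        -0.    ]), 'tcp_pos': array([0.2324, 0.6332, 0.2304]), 'orientation': array([-0.5496, -3.0929,  0.0026]), 'contact_force': array([0.3587, 0.518 , 0.6268]), 'moment': array([-0.0027,  0.0196,  0.0072]), 'grip_width': 0.0852613179283944}
```

View pics/side0.png

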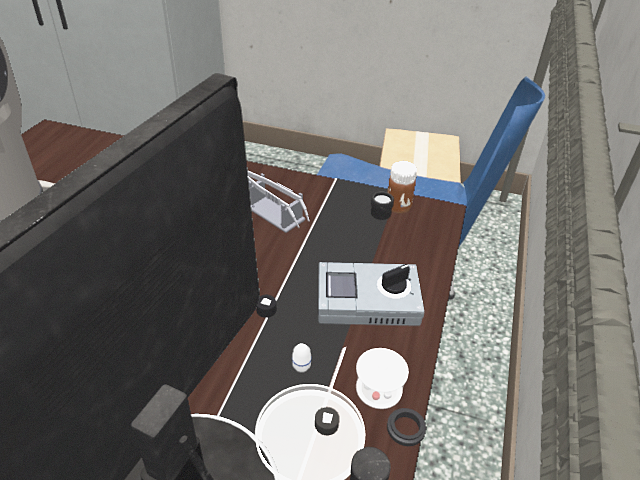

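View pics/top0.png

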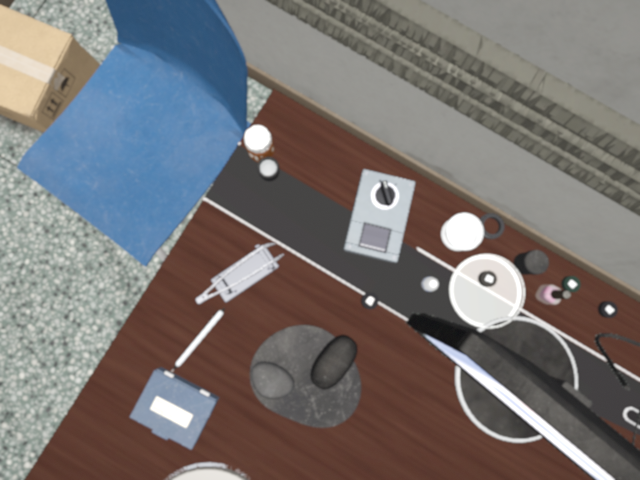

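Side view: stage about (370,293) with its handle about (397,275), rest about (278,200). Top view: stage about (380,215), handle (385,193), tweezers on the rest about (240,272). The arm is out of the top frame. I'll zoom in for measuring.

```bash
cat > h.py <<'E'
import numpy as np, cv2
from bench import monitor, viewer, job
np.set_printoptions(precision=4,suppress=True)
CAL={n:{k:np.array(v,float) for k,v in viewer.calibration(n).items()} for n in("side","top")}
def proj(n,X):
    c=CAL[n]; X=np.atleast_2d(X); Y=X@c['R'].T+c['t']; p=Y@c['K'].T
    return p[:,:2]/p[:,2:]
def ray(n,uv,z):
    c=CAL[n]; C=-c['R'].T@c['t']; d=c['R'].T@np.linalg.solve(c['K'],[uv[0],uv[1],1.])
    return C+d*(z-C[2])/d[2]
def crop(src,dst,x0,y0,w,h,s,pts=()):
    im=cv2.imread(src) if isinstance(src,str) else src
    c=cv2.resize(im[y0:y0+h,x0:x0+w],None,fx=s,fy=s,interpolation=cv2.INTER_CUBIC)
    for p in pts: cv2.circle(c,(int((p[0]-x0+.5)*s),int((p[1]-y0+.5)*s)),2,(0,0,255),-1)
    cv2.imwrite(dst,c)
E
python3 - <<'E'
from h import *
for n in CAL: print(n,-CAL[n]['R'].T@CAL[n]['t'])
crop("pics/top0.png","pics/c1.png",335,160,90,110,5)
crop("pics/top0.png","pics/c2.png",185,230,115,85,6)
crop("pics/side0.png","pics/c3.png",310,250,125,85,6)
crop("pics/side0.png","pics/c4.png",235,160,85,80,7)
E
```

```text
side [ 0.3431 -0.8547  0.6584]
top [ 0.4218 -0.165   0.9086]
```

View pics/c1.png

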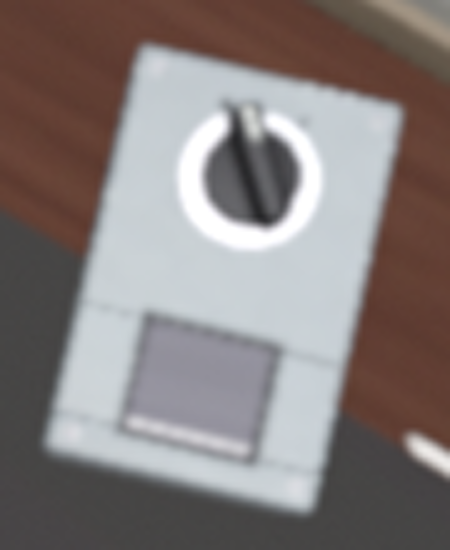

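View pics/c2.png

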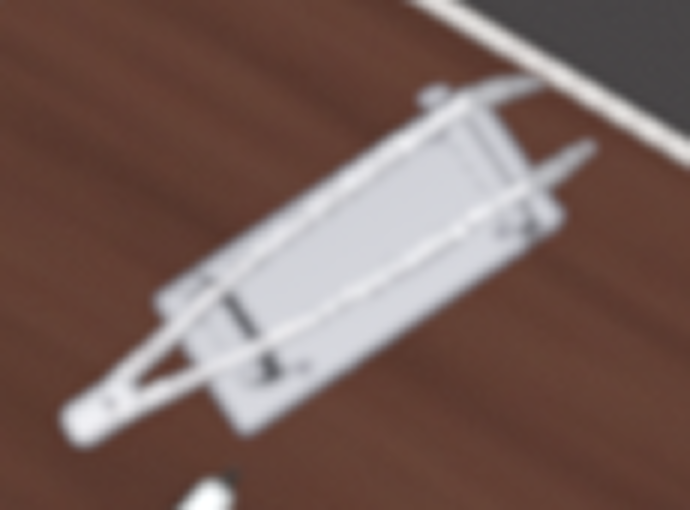

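View pics/c3.png

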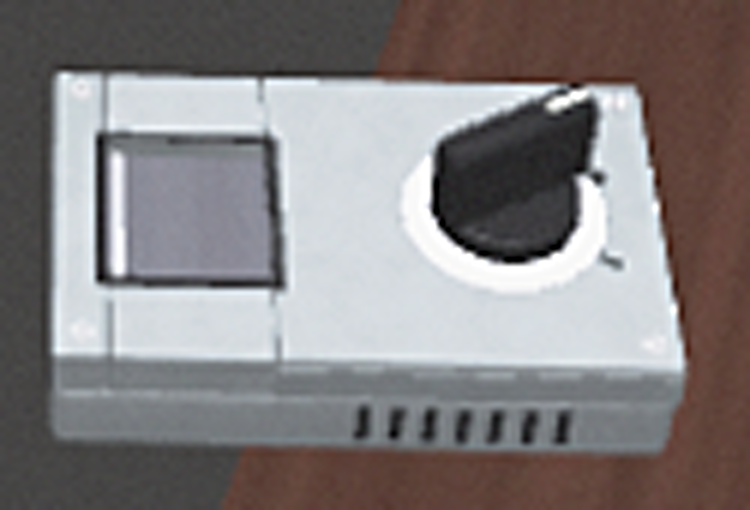

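View pics/c4.png

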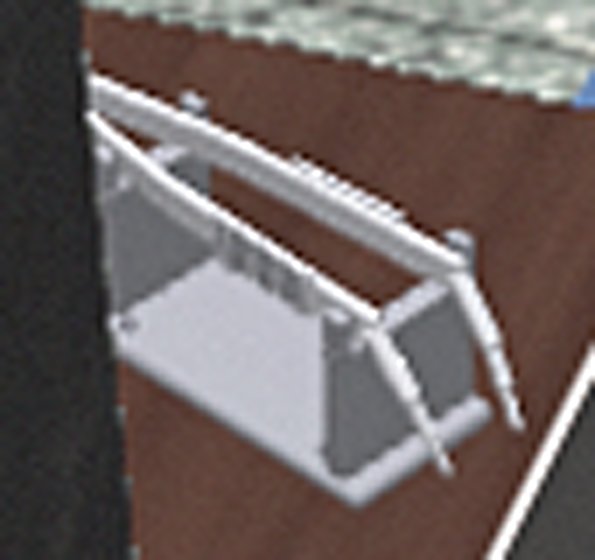

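```bash
cat > fit.py <<'E'
from h import *
from scipy.optimize import least_squares
def un(p,x0,y0,s): return [(p[0]+.5)/s-.5+x0,(p[1]+.5)/s-.5+y0]
def fit(obs,cams,x0):
    def res(q):
        c,s=np.cos(q[2]),np.sin(q[2]); r=[]
        for n,P,uv in obs:
            if n in cams:
                X=[q[0]+c*P[0]-s*P[1],q[1]+s*P[0]+c*P[1],P[2]]
                r.append((proj(n,X)[0]-uv))
        return np.concatenate(r)
    o=least_squares(res,x0,loss='soft_l1'); return o.x,res(o.x)
E
cat > f0.py <<'E'
from fit import *
T=lambda p:un(p,335,160,5); S=lambda p:un(p,310,250,6)
st=[]
for P,t,s in [((75,48),(140,45),(637,85)),((75,-48),(403,107),(685,370)),((-75,48),(47,450),(60,75)),((-75,-48),(312,513),(52,355)),
 ((-22,23),(148,315),(275,140)),((-22,-23),(280,347),(283,285)),((-62,23),(120,430),(100,135)),((-62,-23),(255,463),(98,283))]:
    X=np.array([P[0],P[1],38.])/1000
    st+=[("top",X,T(t)),("side",X,S(s))]
for c in (["top"],["side"],["top","side"]):
    q,r=fit(st,c,[.6,-.1,0]); print("stage",c,q,np.degrees(q[2]),"rms",np.sqrt((r**2).mean()))
T=lambda p:un(p,185,230,6); S=lambda p:un(p,235,160,7)
tw=[("top",(60,12,16),T((545,82))),("top",(60,-12,16),T((595,147))),("side",(60,-12,16),S((447,472))),("side",(60,12,16),S((518,428)))]
rs=[("top",(-58,25,6),T((155,300))),("top",(-58,-25,6),T((245,435))),("top",(58,-25,6),T((565,215))),("side",(58,-25,6),S((357,490))),("side",(58,25,6),S((490,403)))]
tw=[(n,np.array(P)/1000,u) for n,P,u in tw]; rs=[(n,np.array(P)/1000,u) for n,P,u in rs]
for nm,ob in(("tw",tw),("rest",rs)):
  for c in (["top"],["side"],["top","side"]):
    q,r=fit(ob,c,[.5,.1,-1]); print(nm,c,q,np.degrees(q[2]),"r",r)
print(ray("top",T((80,425)),.05))
for nm,p,z in(("loupe",(268,168),.036),("obj",(430,284),.04),("mount",(370,300),.019)): print(nm,ray("top",p,z))
E
python3 f0.py
```

```text
stage ['top'] [ 0.5622 -0.2952 -0.2195] -12.5751683022926 rms 0.5847686361758387
stage ['side'] [ 0.5637 -0.2934 -0.2263] -12.967457871588772 rms 0.9366041106548036
stage ['top', 'side'] [ 0.5629 -0.2945 -0.2225] -12.751012705781015 rms 0.9302980212946391
tw ['top'] [ 0.4631 -0.0696 -0.8969] -51.38993168782115 r [ 0.1449  0.1914 -0.1447 -0.1903]
tw ['side'] [ 0.4695 -0.061  -1.0048] -57.56793528254522 r [ 0.0389 -0.0565 -0.0394  0.0588]
tw ['top', 'side'] [ 0.4662 -0.0662 -0.9545] -54.68689414440799 r [-0.2885 -0.2022 -1.2003 -0.1374  0.2164  1.4687 -0.3349  1.2246]
rest ['top'] [ 0.4571 -0.0534 -0.9468] -54.24893394386633 r [-0.1668 -0.1757  0.2108  0.1233 -0.0428  0.0499]
rest ['side'] [ 0.4561 -0.0489 -0.9416] -53.952279825541254 r [-0.2833  0.4895  0.2929 -0.5414]
rest ['top', 'side'] [ 0.4566 -0.0525 -0.9435] -54.05661416200126 r [-0.6345  0.1996 -0.1799  0.4489 -0.5459  0.1938  0.326   1.8195  0.9732
  0.7394]
[0.4062 0.0195 0.05  ]
loupe [ 0.6444 -0.0934  0.036 ]
obj [ 0.4404 -0.3834  0.04  ]
mount [ 0.4107 -0.2804  0.019 ]
```

```bash
cat > f1.py <<'E'
from fit import *
from f0 import *
def tri(a,b):
    P=[]
    A=np.zeros((3,3));bb=np.zeros(3)
    for n,uv in(("top",a),("side",b)):
        c=CAL[n]; C=-c['R'].T@c['t']; d=c['R'].T@np.linalg.solve(c['K'],[*uv,1.]); d/=np.linalg.norm(d)
        M=np.eye(3)-np.outer(d,d); A+=M; bb+=M@C
    return np.linalg.solve(A,bb)
print("mon corner",tri((415,320),(235,82)),tri((412,318),(235,82)))
print("mon bottom",ray("side",(258,300),0.02))
for z in(.1,.3,.4): print(z,ray("top",(415,320),z),ray("top",(600,480),z))
# handle ring centre at z=38
q=np.array([.5629,-.2945,-.2225])
def tost(X): 
    c,s=np.cos(q[2]),np.sin(q[2]); d=X[:2]-q[:2]; return np.array([c*d[0]+s*d[1],-s*d[0]+c*d[1]])*1000
T=lambda p:un(p,335,160,5); S=lambda p:un(p,310,250,6)
print("ring", tost(ray("top",T((250,178)),.038)),tost(ray("side",S((503,210)),.038)))
# bar top ends at z=72
for nm,f,ps in(("top",T,((230,105),(260,105),(258,225),(278,222))),("side",S,((567,88),(600,98),(437,150)))):
    for p in ps: print(nm,p,tost(ray(nm,f(p),.072)))
E
python3 f1.py|tail -16
```

```text
loupe [ 0.6444 -0.0934  0.036 ]
obj [ 0.4404 -0.3834  0.04  ]
mount [ 0.4107 -0.2804  0.019 ]
mon corner [ 0.3914 -0.2827  0.3733] [ 0.3926 -0.2797  0.3717]
mon bottom [ 0.4    -0.2743  0.02  ]
0.1 [ 0.3806 -0.3432  0.1   ] [ 0.1351 -0.6343  0.1   ]
0.3 [ 0.3908 -0.2991  0.3   ] [ 0.206  -0.5182  0.3   ]
0.4 [ 0.3959 -0.2771  0.4   ] [ 0.2415 -0.4602  0.4   ]
ring [36.3494 -1.3432] [36.5998  4.0277]
top (230, 105) [51.8483 14.8095]
top (260, 105) [54.3432  4.6895]
top (258, 225) [13.0483 -3.8702]
top (278, 222) [ 15.719  -10.3547]
side (567, 88) [49.1543 12.6761]
side (600, 98) [56.8006  9.456 ]
side (437, 150) [15.7475 -9.5284]
```

```bash
cat > plan.py <<'E'
from h import *
from scipy.spatial.transform import Rotation as Ro
def state():
    o=monitor.get_obs(); R=Ro.from_rotvec(o['orientation'])
    y=R.as_matrix()[:,1]; z=R.as_matrix()[:,2]
    print("t",o['clock'],"tcp",o['tcp_pos'],"yaw_y",np.degrees(np.arctan2(y[1],y[0])),"toolz",z,"F",o['contact_force'],"M",o['moment'],"w",o['grip_width'],"j",o['joints'])
    return o,R
def down(yaw_y):
    y=np.array([np.cos(np.radians(yaw_y)),np.sin(np.radians(yaw_y)),0]); z=np.array([0,0,-1.]); x=np.cross(y,z)
    return Ro.from_matrix(np.c_[x,y,z])
def plan(p,R,pt,Rt,n):
    pt=np.array(pt); d=(Rt*R.inv()).as_rotvec()/n
    D=(pt-p)/n; out=[]
    for i in range(n):
        Ri=Ro.from_rotvec(d*i)*R
        l=Ri.inv().apply(D); r=np.degrees((Ri.inv()*Ro.from_rotvec(d)*Ri).as_rotvec())
        out.append((np.round(l,4).tolist(),np.round(r,2).tolist()))
        print(out[-1])
    return pt,Rt
E
python3 - <<'E'
from plan import *
o,R=state()
p,R=plan(o['tcp_pos'],R,[.52,.25,.25],down(90),9)
print()
p,R=plan(p,R,[.597,-.302,.14],down(107.25),11)
for z in(0,.05,.1,.15,.373): print(z,proj("side",[.3914,-.2827,z]))
E
```

```text
t 0.1 tcp [0.2324 0.6332 0.2304] yaw_y 69.84647381734895 toolz [-0.0005 -0.0016 -1.    ] F [0.3587 0.518  0.6268] M [-0.0027  0.0196  0.0072] w 0.0852613179283944 j [-1.3271  0.4778  0.0223  1.5563 -0.0115  1.1093 -0.0831]
([-0.0447, -0.029, -0.0021], [-0.01, -0.0, -2.24])
([-0.0435, -0.0307, -0.0021], [-0.01, -0.0, -2.24])
([-0.0423, -0.0324, -0.0021], [-0.01, -0.0, -2.24])
([-0.041, -0.034, -0.0021], [-0.01, -0.0, -2.24])
([-0.0396, -0.0356, -0.0021], [-0.01, -0.0, -2.24])
([-0.0382, -0.0371, -0.0022], [-0.01, -0.0, -2.24])
([-0.0367, -0.0385, -0.0022], [-0.01, -0.0, -2.24])
([-0.0352, -0.0399, -0.0022], [-0.01, -0.0, -2.24])
([-0.0336, -0.0413, -0.0022], [-0.01, -0.0, -2.24])

([-0.007, -0.0502, 0.01], [0.0, 0.0, -1.57])
([-0.0056, -0.0504, 0.01], [-0.0, 0.0, -1.57])
([-0.0042, -0.0505, 0.01], [0.0, 0.0, -1.57])
([-0.0029, -0.0506, 0.01], [0.0, 0.0, -1.57])
([-0.0015, -0.0506, 0.01], [0.0, 0.0, -1.57])
([-0.0001, -0.0507, 0.01], [0.0, 0.0, -1.57])
([0.0013, -0.0507, 0.01], [0.0, 0.0, -1.57])
([0.0027, -0.0506, 0.01], [0.0, 0.0, -1.57])
([0.0041, -0.0505, 0.01], [0.0, 0.0, -1.57])
([0.0054, -0.0504, 0.01], [0.0, 0.0, -1.57])
([0.0068, -0.0502, 0.01], [0.0, 0.0, -1.57])
0 [[253.5753 314.0892]]
0.05 [[252.0069 290.9177]]
0.1 [[250.3099 265.8454]]
0.15 [[248.4678 238.6285]]
0.373 [[237.8809  82.2121]]
```

Emit:
{"fn": "drive_tool", "kwargs": {"commands": [{"linear": [-0.044,-0.029,-0.002],"dr": [0,0,-2.2],"jaw": 0.5},{"linear": [-0.044,-0.031,-0.002],"dr": [0,0,-2.2],"jaw": 0.5},{"linear": [-0.042,-0.032,-0.002],"dr": [0,0,-2.2],"jaw": 0.5},{"linear": [-0.041,-0.034,-0.002],"dr": [0,0,-2.2],"jaw": 0.5},{"linear": [-0.04,-0.036,-0.002],"dr": [0,0,-2.2],"jaw": 0.5},{"linear": [-0.038,-0.037,-0.002],"dr": [0,0,-2.2],"jaw": 0.5},{"linear": [-0.037,-0.038,-0.002],"dr": [0,0,-2.2],"jaw": 0.5},{"linear": [-0.035,-0.04,-0.002],"dr": [0,0,-2.2],"jaw": 0.5}], "force": 30}}

```text
clock: 1.1
tcp_pos: [0.4916, 0.2865, 0.2432]
orientation: [-0.038, -3.136, 0.008]
contact_force: [0.6, 0.4, -0.3]
grip_width: 0.0428
```

```bash
python3 - <<'E'
from plan import *
o,R=state()
p,R=plan(o['tcp_pos'],R,[.597,-.302,.14],down(107.25),12)
E
```

```text
t 1.1 tcp [0.4916 0.2865 0.2432] yaw_y 88.61247268972885 toolz [-0.0052 -0.0049 -1.    ] F [ 0.5844  0.3522 -0.3294] M [ 0.0852 -0.0588 -0.0391] w 0.04283590600548733 j [-0.7241  0.2948  0.1065  1.8015 -0.0344  1.0542  0.9416]
([-0.01, -0.0488, 0.0088], [-0.02, -0.03, -1.55])
([-0.0087, -0.049, 0.0088], [-0.02, -0.03, -1.55])
([-0.0073, -0.0493, 0.0088], [-0.02, -0.03, -1.55])
([-0.006, -0.0494, 0.0088], [-0.02, -0.03, -1.55])
([-0.0047, -0.0496, 0.0087], [-0.02, -0.03, -1.55])
([-0.0033, -0.0497, 0.0087], [-0.02, -0.03, -1.55])
([-0.002, -0.0498, 0.0087], [-0.02, -0.03, -1.55])
([-0.0006, -0.0498, 0.0087], [-0.02, -0.03, -1.55])
([0.0008, -0.0498, 0.0087], [-0.02, -0.03, -1.55])
([0.0021, -0.0498, 0.0087], [-0.02, -0.03, -1.55])
([0.0035, -0.0497, 0.0086], [-0.02, -0.03, -1.55])
([0.0048, -0.0496, 0.0086], [-0.02, -0.03, -1.55])
```

Emit:
{"fn": "drive_tool", "kwargs": {"commands": [{"linear": [-0.01,-0.049,0.005],"dr": [0,0,-1.6],"jaw": 0.5},{"linear": [-0.009,-0.049,0.005],"dr": [0,0,-1.6],"jaw": 0.5},{"linear": [-0.007,-0.049,0.005],"dr": [0,0,-1.6],"jaw": 0.5},{"linear": [-0.006,-0.049,0.008],"dr": [0,0,-1.6],"jaw": 0.5},{"linear": [-0.005,-0.05,0.009],"dr": [0,0,-1.6],"jaw": 0.5},{"linear": [-0.003,-0.05,0.009],"dr": [0,0,-1.6],"jaw": 0.5},{"linear": [-0.002,-0.05,0.009],"dr": [0,0,-1.6],"jaw": 0.5},{"linear": [-0.001,-0.05,0.009],"dr": [0,0,-1.6],"jaw": 0.5}]}}

```text
clock: 2.1
tcp_pos: [0.5662, -0.1193, 0.1831]
orientation: [0.323, -3.119, 0.006]
contact_force: [0.7, 0.1, 0.3]
grip_width: 0.0425
```

```bash
python3 - <<'E'
from plan import *
o,R=state()
p,R=plan(o['tcp_pos'],R,[.597,-.302,.12],down(107.25),5)
E
```

```text
t 2.1 tcp [ 0.5662 -0.1193  0.1831] yaw_y 101.83157700831927 toolz [-0.0053 -0.0047 -1.    ] F [0.6642 0.1116 0.3052] M [-0.0147 -0.04   -0.0485] w 0.04245055558147721 j [-0.098   0.3775  0.2479  1.8502 -0.1063  0.9317  1.9744]
([0.0014, -0.037, 0.0128], [-0.04, -0.07, -1.08])
([0.0021, -0.037, 0.0127], [-0.04, -0.07, -1.08])
([0.0028, -0.0369, 0.0127], [-0.04, -0.07, -1.08])
([0.0035, -0.0369, 0.0127], [-0.04, -0.07, -1.08])
([0.0042, -0.0368, 0.0126], [-0.04, -0.07, -1.08])
```

Emit:
{"fn": "drive_tool", "kwargs": {"commands": [{"linear": [0.001,-0.037,0.013],"dr": [-0.1,-0.2,-1.1],"jaw": 0.5},{"linear": [0.002,-0.037,0.013],"dr": [0,-0.1,-1.1],"jaw": 0.5},{"linear": [0.003,-0.037,0.013],"dr": [-0.1,-0.1,-1.1],"jaw": 0.5},{"linear": [0.004,-0.037,0.013],"dr": [0,0,-1.1],"jaw": 0.5},{"linear": [0.004,-0.037,0.013],"dr": [0,0,-1.1],"jaw": 0.5},{"linear": [0,0,0],"dr": [0,0,0],"jaw": 0.5}]}}

```text
clock: 2.85
tcp_pos: [0.5951, -0.3131, 0.113]
orientation: [0.468, -3.102, -0.001]
contact_force: [-0.3, -0.6, -0.1]
grip_width: 0.0428
```

```bash
python3 - <<'E'
from plan import *
o,R=state()
for n in("side","top"):
    im=viewer.grab_frame(n)[:,:,::-1]; cv2.imwrite(f"pics/{n}1.png",im)
    print(n,proj(n,o['tcp_pos']))
p,R=plan(o['tcp_pos'],R,[.597,-.302,.055],down(107.25),3)
E
```

```text
t 2.85 tcp [ 0.5951 -0.3131  0.113 ] yaw_y 107.16840104797649 toolz [-0.0043 -0.0002 -1.    ] F [-0.2671 -0.6005 -0.0646] M [ 0.0041 -0.0131 -0.0599] w 0.0428118555239335 j [ 0.2268  0.6031  0.2351  1.6688 -0.1679  0.8934  2.3984]
side [[399.7677 254.7089]]
top [[397.4554 188.1496]]
([-0.0018, 0.0033, 0.0193], [0.02, -0.08, -0.03])
([-0.0018, 0.0033, 0.0193], [0.02, -0.08, -0.03])
([-0.0017, 0.0033, 0.0193], [0.02, -0.08, -0.03])
```

View pics/side1.png

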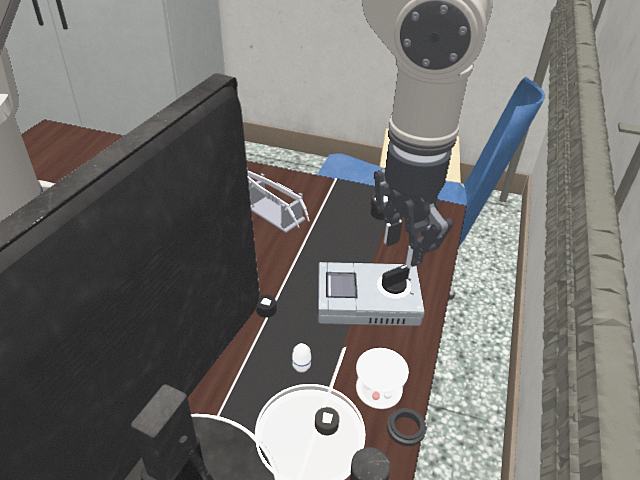

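View pics/top1.png

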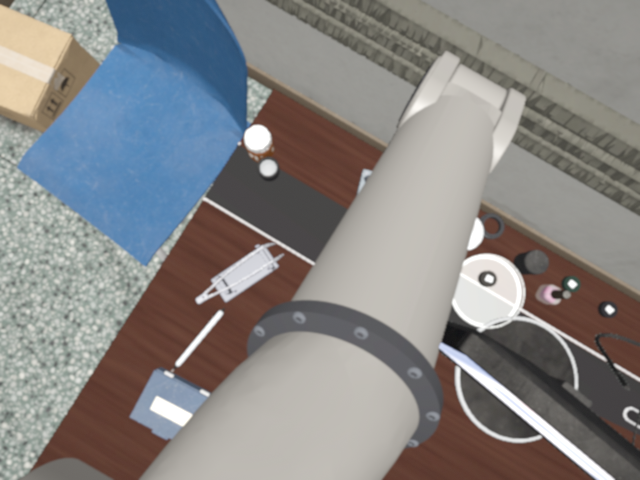

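The side view shows the gripper above the handle with its fingertips about (400,255) and the handle at (397,275). The top view is blocked by the arm. I'll descend onto the bar next.

Emit:
{"fn": "drive_tool", "kwargs": {"commands": [{"linear": [-0.002,0.004,0.019],"dr": [0,-0.1,0],"jaw": 0.55},{"linear": [-0.002,0.004,0.019],"dr": [0,-0.1,0],"jaw": 0.55},{"linear": [-0.001,0.003,0.014],"dr": [0,0,0],"jaw": 0.55},{"linear": [0,0,0],"dr": [0,0,0],"jaw": 0.55}]}}

```text
clock: 3.45
tcp_pos: [0.599, -0.2891, 0.0587]
orientation: [-0.486, 3.102, 0.01]
contact_force: [0.3, 0.2, 0.3]
grip_width: 0.038
```

```bash
python3 - <<'E'
from plan import *
o,R=state()
n="side"
im=viewer.grab_frame(n)[:,:,::-1]; cv2.imwrite(f"pics/{n}2.png",im)
crop(im.copy(),"pics/c5.png",330,170,110,130,4,[proj(n,o['tcp_pos'])[0]])
p,R=plan(o['tcp_pos'],R,[.597,-.302,.053],down(107.25),1)
E
```

```text
t 3.45 tcp [ 0.599  -0.2891  0.0587] yaw_y 107.80665462988183 toolz [ 0.0009  0.0068 -1.    ] F [0.331  0.2472 0.3476] M [-0.0726  0.0391 -0.0462] w 0.03799126496001275 j [ 0.2131  0.659   0.208   1.7146 -0.1886  0.7891  2.3939]
([0.0058, -0.0117, 0.0056], [0.36, 0.17, 0.56])
```

View pics/c5.png

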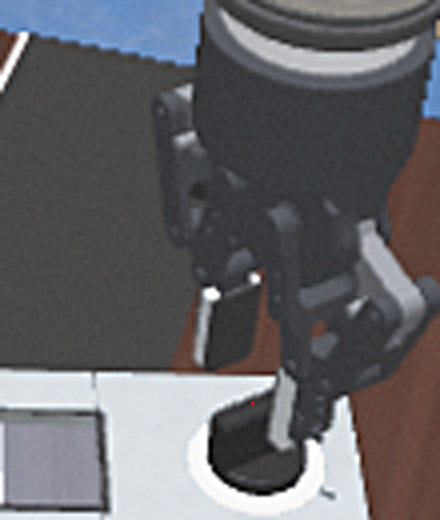

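Emit:
{"fn": "drive_tool", "kwargs": {"commands": [{"linear": [0.006,-0.012,0],"dr": [0.3,0.2,0],"jaw": 0.55},{"linear": [0,0,0],"dr": [0,0,0],"jaw": 0.55}]}}

```text
clock: 3.75
tcp_pos: [0.5979, -0.3048, 0.0606]
orientation: [-0.485, 3.102, -0.003]
contact_force: [-0.7, 0.1, -0.4]
grip_width: 0.0383
```

```bash
python3 - <<'E'
from plan import *
o,R=state(); print(o['qvel'])
p,R=plan(o['tcp_pos'],R,[.597,-.302,.053],down(107.25),1)
E
```

```text
t 3.75 tcp [ 0.5979 -0.3048  0.0606] yaw_y 107.76716417172321 toolz [ 0.0019 -0.0017 -1.    ] F [-0.6781  0.0891 -0.3547] M [ 0.0328  0.007  -0.0213] w 0.03828267397881599 j [ 0.2285  0.6629  0.2141  1.7026 -0.1833  0.7932  2.4081]
[-0.013  -0.0064 -0.0207 -0.0013 -0.0077  0.0043 -0.003 ]
([-0.0, 0.0029, 0.0076], [-0.13, 0.08, 0.52])
```

Emit:
{"fn": "drive_tool", "kwargs": {"commands": [{"linear": [0,0.002,0.005],"dr": [0,0,0.4],"jaw": 0.6},{"linear": [0,0,0],"dr": [0,0,0],"jaw": 0.6}]}}

```text
clock: 4.0
tcp_pos: [0.5975, -0.3034, 0.056]
orientation: [-0.472, 3.103, -0.004]
contact_force: [-0.0, -0.4, 0.6]
grip_width: 0.0344
```

```bash
python3 - <<'E'
from plan import *
o,R=state(); print(o['qvel'])
n="side"
im=viewer.grab_frame(n)[:,:,::-1]; cv2.imwrite(f"pics/{n}3.png",im)
crop(im.copy(),"pics/c6.png",360,200,80,100,6,[])
p,R=plan(o['tcp_pos'],R,[.597,-.302,.053],down(107.25),1)
E
```

```text
t 4.0 tcp [ 0.5975 -0.3034  0.056 ] yaw_y 107.28576357165893 toolz [ 0.0032 -0.0021 -1.    ] F [-0.0399 -0.4483  0.6095] M [-0.0116 -0.028   0.009 ] w 0.03439284539372192 j [ 0.2266  0.6673  0.214   1.708  -0.1865  0.7825  2.4007]
[ 0.0013 -0.0079  0.0026 -0.01   -0.0024 -0.0006  0.0007]
([0.0001, 0.0015, 0.003], [-0.17, 0.14, 0.04])
```

View pics/c6.png

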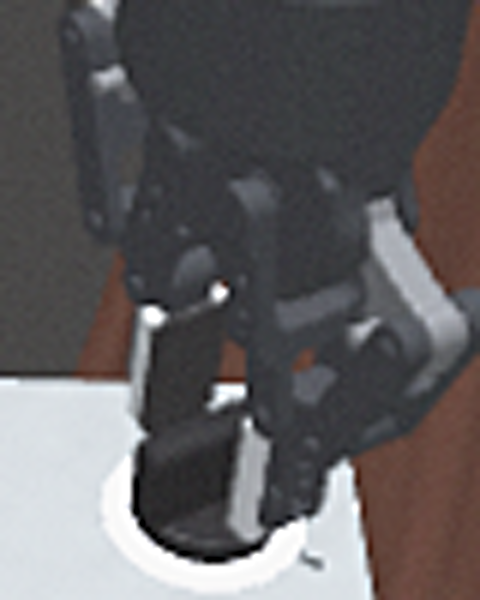

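The bar sits between the two fingers, with the near pad about (250,480) in the crop and the far pad behind it. I'll close on it.

Emit:
{"fn": "drive_tool", "kwargs": {"commands": [{"linear": [0,0.001,0.002],"dr": [0,0,0],"jaw": 0.8},{"linear": [0,0,0],"dr": [0,0,0],"jaw": 1},{"linear": [0,0,0],"dr": [0,0,0],"jaw": 1}], "force": 30}}

```text
clock: 4.42
tcp_pos: [0.5973, -0.3017, 0.0541]
orientation: [-0.472, 3.103, -0.003]
contact_force: [-0.8, 0.0, -0.2]
grip_width: 0.0104
```

Emit:
{"fn": "drive_tool", "kwargs": {"commands": [{"linear": [0,0,0],"dr": [0,0,8],"jaw": 1},{"linear": [0,0,0],"dr": [0,0,8],"jaw": 1},{"linear": [0,0,0],"dr": [0,0,8],"jaw": 1},{"linear": [0,0,0],"dr": [0,0,8],"jaw": 1},{"linear": [0,0,0],"dr": [0,0,8],"jaw": 1},{"linear": [0,0,0],"dr": [0,0,8],"jaw": 1}]}}

```text
clock: 5.18
tcp_pos: [0.5972, -0.3021, 0.0542]
orientation: [0.867, 3.016, -0.002]
contact_force: [-1.6, 1.2, -0.6]
grip_width: 0.0103
```

```bash
python3 - <<'E'
from plan import *
o,R=state(); print(o['qvel'])
p,R=plan(o['tcp_pos'],R,[.597,-.302,.054],down(47.25),1)
E
```

```text
t 5.175 tcp [ 0.5972 -0.3021  0.0542] yaw_y 57.91419453556617 toolz [ 0.003  -0.0021 -1.    ] F [-1.5615  1.1761 -0.5681] M [-0.0254  0.273  -0.0412] w 0.010315005024083761 j [ 0.074   0.7025  0.4359  1.7222 -0.3892  0.7999  1.7037]
[-0.2006  0.0612  0.2987  0.0153 -0.2697  0.0438 -0.9229]
([0.0002, -0.0, 0.0002], [0.01, 0.21, 10.66])
```

Emit:
{"fn": "drive_tool", "kwargs": {"commands": [{"linear": [0,0,0],"dr": [0,0,5],"jaw": 1},{"linear": [0,0,0],"dr": [0,0,4],"jaw": 1},{"linear": [0,0,0],"dr": [0,0,2],"jaw": 1}]}}

```text
clock: 5.55
tcp_pos: [0.5971, -0.3021, 0.0542]
orientation: [1.162, 2.915, -0.003]
contact_force: [-1.2, 2.5, 1.4]
grip_width: 0.01
```

```bash
python3 - <<'E'
from plan import *
o,R=state(); print(o['qvel'])
n="side"
im=viewer.grab_frame(n)[:,:,::-1]; cv2.imwrite(f"pics/{n}4.png",im)
crop(im.copy(),"pics/c7.png",310,200,130,130,4,[])
p,R=plan(o['tcp_pos'],R,[.597,-.302,.054],down(47.25),1)
E
```

```text
t 5.55 tcp [ 0.5971 -0.3021  0.0542] yaw_y 46.54925540787765 toolz [ 0.0023 -0.003  -1.    ] F [-1.1887  2.4919  1.3981] M [0.0732 0.2558 0.3558] w 0.010038005315737734 j [ 0.0395  0.7143  0.4878  1.7246 -0.4357  0.8089  1.5431]
[-0.0488  0.016   0.0696  0.003  -0.0613  0.0138 -0.2207]
([0.0002, 0.0, 0.0002], [-0.03, 0.21, -0.7])
```

View pics/c7.png

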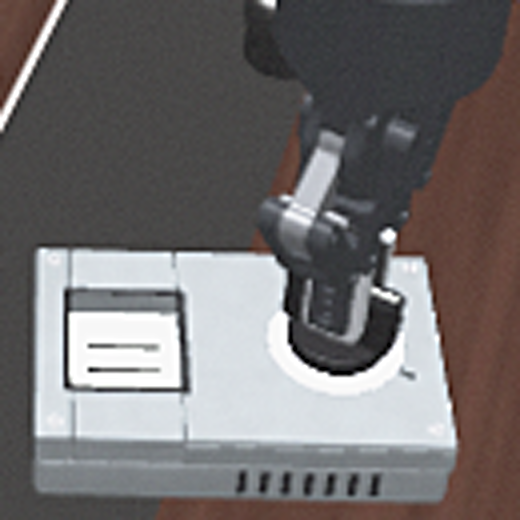

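The shutter has cleared: the lit glass shows both lines about (122,345) and (122,370) in the crop, with the bar at the on side. I'll release, rise and head for the tweezers.

Emit:
{"fn": "drive_tool", "kwargs": {"commands": [{"linear": [0,0,0],"dr": [0,0,0],"jaw": 0.5},{"linear": [0,0,0],"dr": [0,0,0],"jaw": 0.5},{"linear": [0,0,0],"dr": [0,0,0],"jaw": 0.45},{"linear": [0,0,-0.03],"dr": [0,0,0],"jaw": 0.4},{"linear": [0,0,-0.04],"dr": [0,0,0],"jaw": 0.3},{"linear": [0,0,-0.03],"dr": [0,0,0],"jaw": 0.3}]}}

```text
clock: 6.35
tcp_pos: [0.5956, -0.3013, 0.1539]
orientation: [-1.16, -2.918, 0.003]
contact_force: [0.6, -0.5, -0.2]
grip_width: 0.06
```

```bash
python3 - <<'E'
from plan import *
o,R=state(); print(o['qvel'])
p,R=plan(o['tcp_pos'],R,[.467,-.0665,.14],down(35.8),7)
E
```

```text
t 6.35 tcp [ 0.5956 -0.3013  0.1539] yaw_y 46.63949652107009 toolz [-0.0019 -0.0015 -1.    ] F [ 0.6096 -0.492  -0.2485] M [-0.0218  0.0464 -0.0613] w 0.059980377111243585 j [-0.0087  0.5964  0.5572  1.6722 -0.3633  0.9793  1.4905]
[-0.1064 -0.2592  0.1468 -0.1561  0.1696  0.4186 -0.1249]
([0.0364, 0.0118, 0.002], [-0.02, -0.0, 1.55])
([0.0367, 0.0108, 0.002], [-0.02, -0.0, 1.55])
([0.037, 0.0098, 0.002], [-0.02, -0.0, 1.55])
([0.0372, 0.0088, 0.002], [-0.02, -0.0, 1.55])
([0.0374, 0.0078, 0.002], [-0.02, -0.0, 1.55])
([0.0376, 0.0068, 0.002], [-0.02, -0.0, 1.55])
([0.0378, 0.0058, 0.002], [-0.02, -0.0, 1.55])
```

Emit:
{"fn": "drive_tool", "kwargs": {"commands": [{"linear": [0.036,0.012,0],"dr": [0,0,1.6],"jaw": 0.3},{"linear": [0.037,0.011,0],"dr": [0,0,1.6],"jaw": 0.3},{"linear": [0.037,0.01,0],"dr": [0,0,1.6],"jaw": 0.3},{"linear": [0.037,0.009,0],"dr": [0,0,1.6],"jaw": 0.3},{"linear": [0.037,0.008,0],"dr": [0,0,1.6],"jaw": 0.3},{"linear": [0.03,0.006,0],"dr": [0,0,1.6],"jaw": 0.3},{"linear": [0.015,0.003,0],"dr": [0,0,0.8],"jaw": 0.3},{"linear": [0,0,0],"dr": [0,0,0],"jaw": 0.3}]}}

```text
clock: 7.35
tcp_pos: [0.4839, -0.0882, 0.1568]
orientation: [1.424, 2.791, 0.001]
contact_force: [-0.1, -0.4, 0.0]
grip_width: 0.0598
```

```bash
python3 - <<'E'
from plan import *
o,R=state(); print(o['qvel'])
for n in("side","top"):
    im=viewer.grab_frame(n)[:,:,::-1]; cv2.imwrite(f"pics/{n}5.png",im)
p,R=plan(o['tcp_pos'],R,[.467,-.0665,.14],down(35.8),1)
crop("pics/side5.png","pics/c8.png",310,250,125,85,6)
E
```

```text
t 7.35 tcp [ 0.4839 -0.0882  0.1568] yaw_y 35.93164745072983 toolz [ 0.0078 -0.0031 -1.    ] F [-0.1016 -0.4229  0.0402] M [-0.0016 -0.0635  0.0125] w 0.05975562951368361 j [-0.4941  0.3103  0.6567  2.0976 -0.2591  0.8039  0.9466]
[ 0.0063 -0.0005  0.0122 -0.0068  0.0031 -0.0068  0.0081]
([0.0276, -0.001, 0.0166], [0.26, 0.41, 0.13])
```

View pics/side5.png

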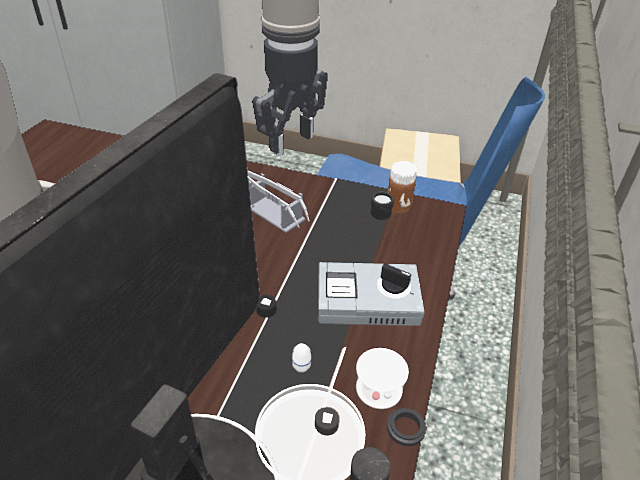

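View pics/c8.png

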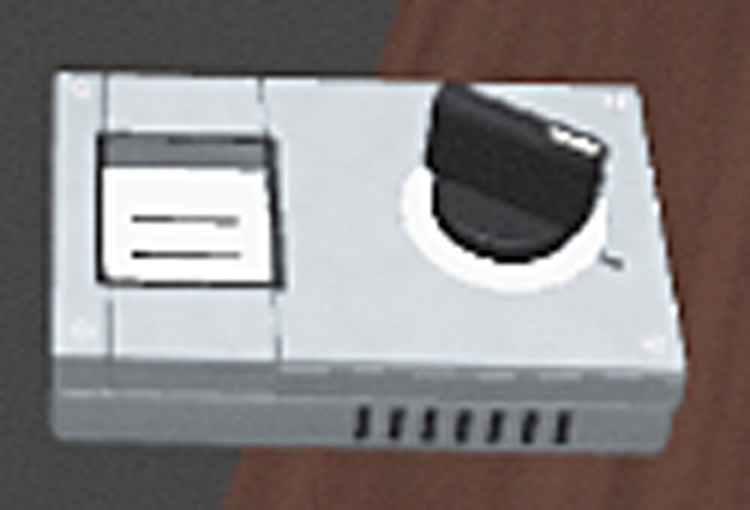

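View pics/top5.png

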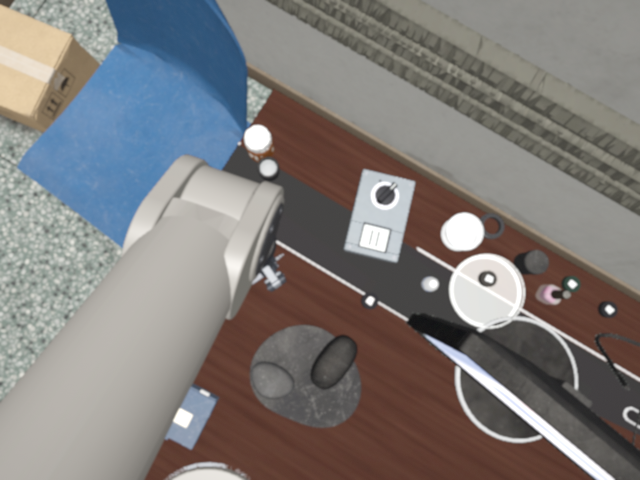

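Emit:
{"fn": "drive_tool", "kwargs": {"commands": [{"linear": [0.014,0,0.01],"dr": [0.2,0.3,0.2],"jaw": 0.3},{"linear": [0.012,0,0.02],"dr": [0,0,0.2],"jaw": 0.3},{"linear": [0,0,0.02],"dr": [0,0,0],"jaw": 0.3},{"linear": [0,0,0],"dr": [0,0,0],"jaw": 0.3}]}}

```text
clock: 7.95
tcp_pos: [0.4685, -0.0692, 0.1041]
orientation: [1.445, 2.787, -0.002]
contact_force: [0.3, -0.3, -1.0]
grip_width: 0.0598
```

```bash
python3 - <<'E'
from plan import *
o,R=state(); print(o['qvel'])
p,R=plan(o['tcp_pos'],R,[.4662,-.0655,.07],down(35.5),1)
E
```

```text
t 7.95 tcp [ 0.4685 -0.0692  0.1041] yaw_y 35.183051572800785 toolz [ 0.0014 -0.0025 -1.    ] F [ 0.2607 -0.3174 -0.9758] M [0.0515 0.0169 0.0331] w 0.05979568394113114 j [-0.4828  0.3767  0.6035  2.1711 -0.3339  0.6815  0.9641]
[-0.0047 -0.0172  0.0097 -0.0094  0.0049  0.0032 -0.0086]
([0.0045, 0.0003, 0.0341], [-0.02, 0.16, -0.32])
```

Emit:
{"fn": "drive_tool", "kwargs": {"commands": [{"linear": [0.003,0,0.017],"dr": [0,0.1,-0.2],"jaw": 0.3},{"linear": [0.001,0,0.017],"dr": [0,0,0],"jaw": 0.3},{"linear": [0,0,0.004],"dr": [0,0,0],"jaw": 0.3},{"linear": [0,0,0],"dr": [0,0,0],"jaw": 0.3}]}}

```text
clock: 8.45
tcp_pos: [0.4673, -0.067, 0.0667]
orientation: [1.444, 2.787, -0.0]
contact_force: [-0.3, -0.5, 1.0]
grip_width: 0.0594
```

```bash
python3 - <<'E'
from plan import *
o,R=state(); print(o['qvel'])
n="side"
im=viewer.grab_frame(n)[:,:,::-1]; cv2.imwrite(f"pics/{n}6.png",im)
crop(im.copy(),"pics/c9.png",225,110,100,125,5,[])
p,R=plan(o['tcp_pos'],R,[.4662,-.0655,.031],down(35.5),1)
E
```

```text
t 8.45 tcp [ 0.4673 -0.067   0.0667] yaw_y 35.239270641978855 toolz [ 0.002  -0.0014 -1.    ] F [-0.304 -0.466  0.952] M [-0.0177  0.0107  0.0162] w 0.059437424805712395 j [-0.4343  0.4433  0.5457  2.194  -0.404   0.5983  1.0215]
[-0.0014 -0.0059  0.0056 -0.0057  0.0021  0.0038 -0.0012]
([0.002, -0.0001, 0.0357], [0.05, 0.13, -0.26])
```

View pics/c9.png

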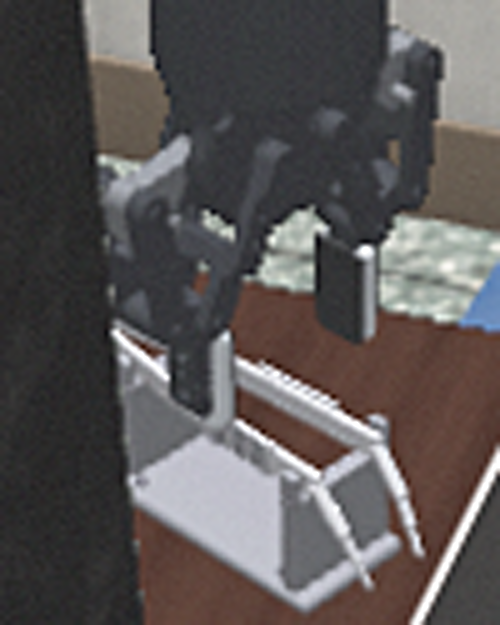

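```bash
python3 - <<'E'
from plan import *
yaw=np.radians(-54.5); c,s=np.cos(yaw),np.sin(yaw); o=np.array([.4662,-.0655])
pts=[]
for x,y,z in [(-18,15.8,57),(18,15.8,57),(-18,-15.8,57),(18,-15.8,57),(-18,-15.8,43),(18,-15.8,43),(60,12,16),(60,-12,16),(-95,0,50)]:
    X=[o[0]+(c*x-s*y)/1000,o[1]+(s*x+c*y)/1000,z/1000]; pts.append(X)
P=proj("side",pts)
crop("pics/side0.png","pics/c10.png",235,160,85,80,8,P)
crop("pics/top0.png","pics/c11.png",185,230,115,85,6,proj("top",pts))
E
```

```text
(no output)
```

View pics/c10.png

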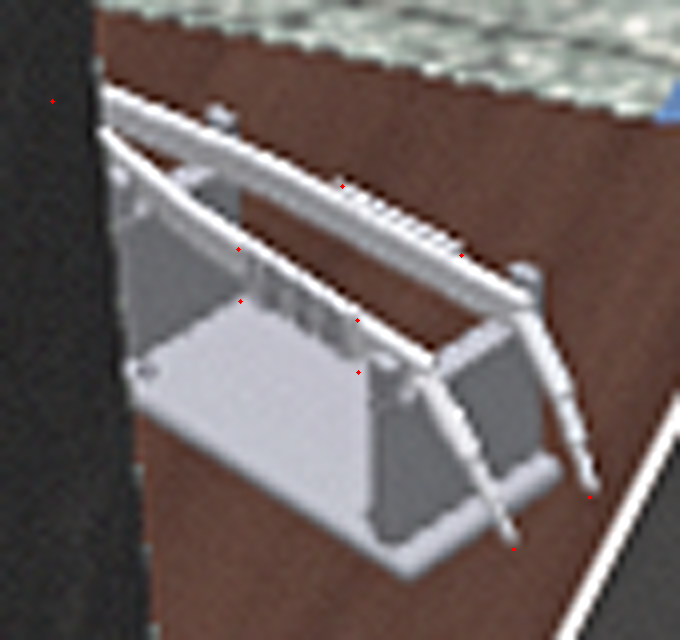

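View pics/c11.png

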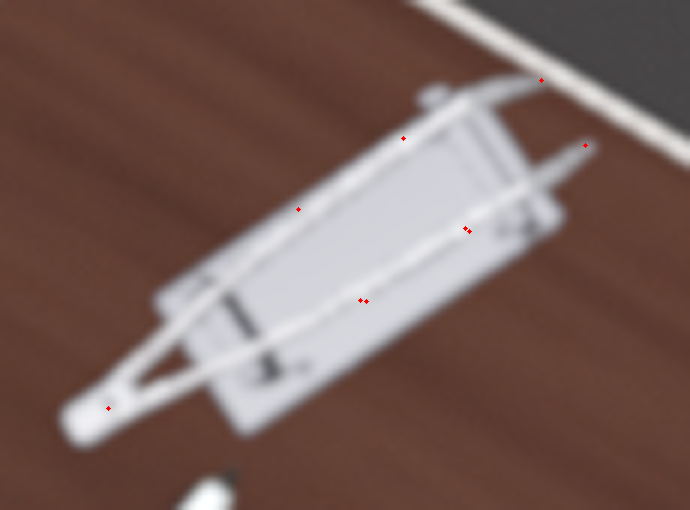

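The modelled tweezers line up with both pictures (tips, plates, tail). I'll descend to grasp height.

Emit:
{"fn": "drive_tool", "kwargs": {"commands": [{"linear": [0.002,0,0.015],"dr": [0,0.1,-0.2],"jaw": 0.35},{"linear": [0,0,0.015],"dr": [0,0,-0.1],"jaw": 0.4},{"linear": [0,0,0.004],"dr": [0,0,0],"jaw": 0.45},{"linear": [0,0,0],"dr": [0,0,0],"jaw": 0.5}], "force": 25}}

```text
clock: 9.0
tcp_pos: [0.4669, -0.0652, 0.0311]
orientation: [1.436, 2.792, 0.002]
contact_force: [0.6, -0.9, 0.1]
grip_width: 0.0425
```

```bash
python3 - <<'E'
from plan import *
o,R=state(); print(o['qvel'])
p,R=plan(o['tcp_pos'],R,[.4662,-.0655,.031],down(35.5),1)
E
```

```text
t 9.0 tcp [ 0.4669 -0.0652  0.0311] yaw_y 35.568440912155985 toolz [ 0.0024  0.0004 -1.    ] F [ 0.6138 -0.8662  0.0992] M [-0.0006 -0.0285  0.035 ] w 0.04248897612887526 j [-0.3798  0.5077  0.4782  2.2076 -0.4678  0.5204  1.0789]
[ 0.0042  0.006  -0.0015  0.0032 -0.0052 -0.0034  0.0049]
([0.0001, -0.0007, 0.0001], [0.13, 0.06, 0.07])
```

Emit:
{"fn": "drive_tool", "kwargs": {"commands": [{"linear": [0,0,0],"dr": [0,0,0],"jaw": 0.6},{"linear": [0,0,0],"dr": [0,0,0],"jaw": 0.64},{"linear": [0,0,0],"dr": [0,0,0],"jaw": 0.67},{"linear": [0,0,0],"dr": [0,0,0],"jaw": 0.68},{"linear": [0,0,0],"dr": [0,0,0],"jaw": 0.68}], "force": 25}}

```text
clock: 9.62
tcp_pos: [0.4672, -0.0652, 0.0317]
orientation: [1.436, 2.791, 0.003]
contact_force: [0.4, -0.2, -0.5]
grip_width: 0.0274
```

```bash
python3 - <<'E'
from plan import *
o,R=state(); print(o['qvel'])
n="side"
im=viewer.grab_frame(n)[:,:,::-1]; cv2.imwrite(f"pics/{n}7.png",im)
crop(im.copy(),"pics/c12.png",225,110,100,125,5,[])
E
```

```text
t 9.625 tcp [ 0.4672 -0.0652  0.0317] yaw_y 35.561040742771794 toolz [ 0.0035  0.0005 -1.    ] F [ 0.3988 -0.168  -0.5293] M [-0.0417  0.0058  0.0168] w 0.02743763963823594 j [-0.3805  0.5066  0.4792  2.2073 -0.4677  0.5208  1.0788]
[ 0.0003 -0.003   0.0004  0.0008  0.0001  0.0009 -0.002 ]
```

View pics/c12.png

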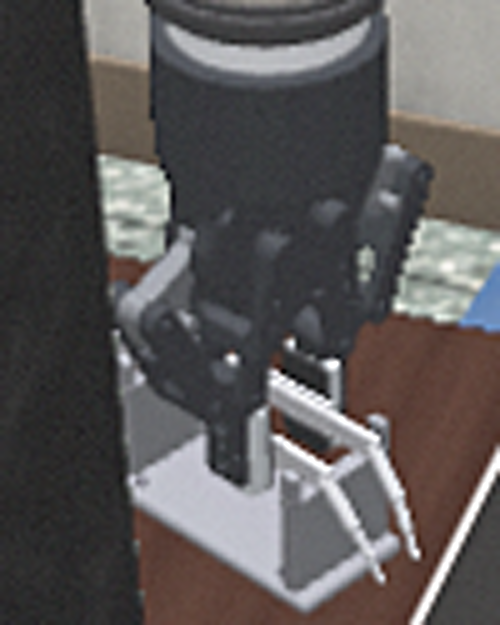

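Both plates are gripped and the tips have moved in evenly, at (380,578) and (417,557) in the crop. Lifting straight up now.

Emit:
{"fn": "drive_tool", "kwargs": {"commands": [{"linear": [0,0,-0.006],"dr": [0,0,0],"jaw": 0.68},{"linear": [0,0,-0.012],"dr": [0,0,0],"jaw": 0.68},{"linear": [0,0,-0.02],"dr": [0,0,0],"jaw": 0.68},{"linear": [0,0,-0.025],"dr": [0,0,0],"jaw": 0.68},{"linear": [0,0,-0.025],"dr": [0,0,0],"jaw": 0.68},{"linear": [0,0,-0.012],"dr": [0,0,0],"jaw": 0.68},{"linear": [0,0,0],"dr": [0,0,0],"jaw": 0.68}]}}

```text
clock: 10.55
tcp_pos: [0.4668, -0.0655, 0.1378]
orientation: [1.437, 2.79, 0.005]
contact_force: [-0.7, -0.1, -0.1]
grip_width: 0.0273
```

```bash
cat > lines.py <<'E'
from fit import *
# gap lines from pictures side5/top5
crop("pics/top5.png","pics/c13.png",350,210,50,50,12)
crop("pics/side5.png","pics/c14.png",320,265,50,40,14)
E
python3 - <<'E'
import lines
from plan import *
o,R=state(); print(o['qvel'])
n="side"
im=viewer.grab_frame(n)[:,:,::-1]; cv2.imwrite(f"pics/{n}8.png",im)
crop(im.copy(),"pics/c15.png",215,60,130,150,4,[])
E
```

```text
t 10.55 tcp [ 0.4668 -0.0655  0.1378] yaw_y 35.513374813709085 toolz [ 0.0046  0.0013 -1.    ] F [-0.7378 -0.111  -0.1113] M [-0.0114 -0.0052  0.0171] w 0.027323304188339212 j [-0.5379  0.3109  0.6523  2.155  -0.278   0.7515  0.9155]
[ 0.0005  0.0008 -0.0071  0.0086  0.003  -0.0001 -0.0032]
```

View pics/c15.png

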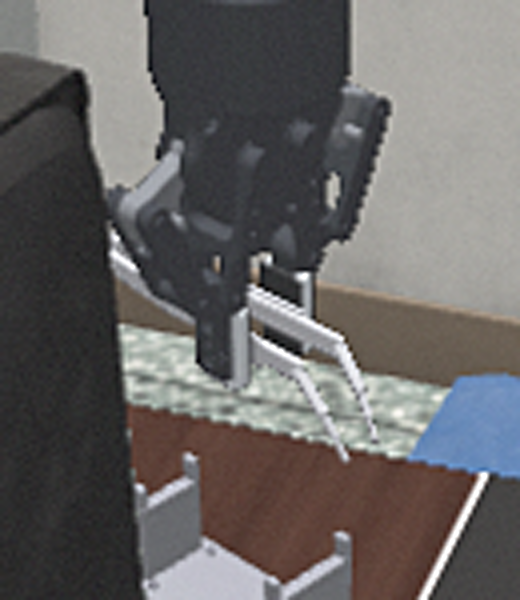

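View pics/c13.png

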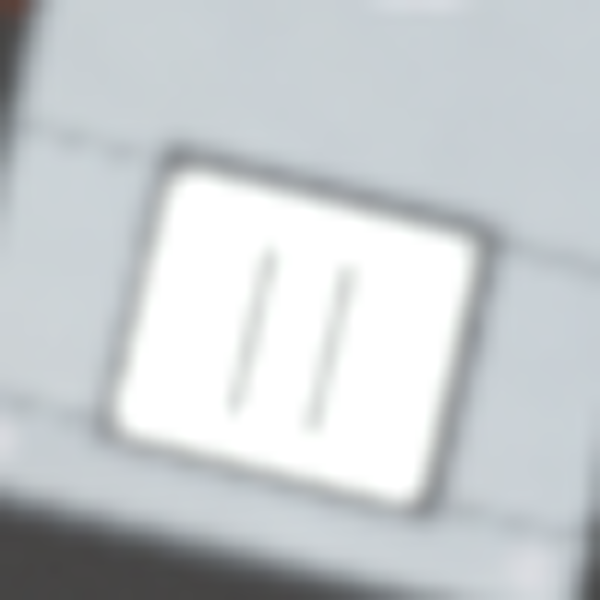

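View pics/c14.png

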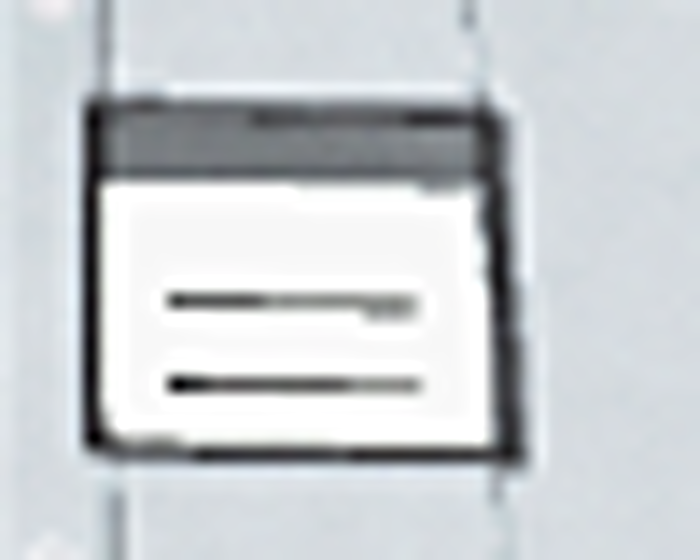

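```bash
python3 - <<'E'
from fit import *
from scipy.spatial.transform import Rotation as Ro
T=lambda p:un(p,350,210,12); S=lambda p:un(p,320,265,14)
mids=[]
for n,f,ls in (("top",T,[((236,412),(271,250)),((314,430),(350,270))]),("side",S,[((169,300),(417,305)),((170,384),(420,386))])):
    m=[]
    for a,b in ls:
        A,B=ray(n,f(a),.028),ray(n,f(b),.028); m.append((A+B)/2); d=B-A
        print(n,"mid",m[-1][:2],"len",np.linalg.norm(d)*1e3,"yaw",np.degrees(np.arctan2(d[1],d[0])))
    print("gap",np.linalg.norm(m[0]-m[1])*1e3,"MID",(m[0]+m[1])[:2]/2, "perp yaw",np.degrees(np.arctan2(*(m[0]-m[1])[[1,0]]))-90)
# tip check
o=monitor.get_obs(); 
S8=lambda p:un(p,215,60,4)
tl=ray("side",S8((376,440)),.122); tr=ray("side",S8((347,460)),.122)
print("tips side",tl,tr,"mid",(tl+tr)/2,"gap",np.linalg.norm(tl-tr)*1e3,"yaw",np.degrees(np.arctan2(*(tl-tr)[[1,0]]))-90)
u=np.array([np.cos(np.radians(-54.5)),np.sin(np.radians(-54.5))])
print("pred tipmid", np.array([.4662,-.0655])+o['tcp_pos'][:2]-[.4672,-.0652]+.06*u)
E
```

```text
top mid [ 0.523  -0.2802] len 25.06626636565293 yaw -11.996092336518942
top mid [ 0.5204 -0.292 ] len 24.80361380361936 yaw -12.569653974921536
gap 12.093237624616213 MID [ 0.5217 -0.2861] perp yaw -12.743937002608064
side mid [ 0.5243 -0.2776] len 26.578066529518573 yaw -12.573522983117309
side mid [ 0.5215 -0.2893] len 26.5275330812443 yaw -11.632098324156924
gap 12.030037689274993 MID [ 0.5229 -0.2834] perp yaw -13.241797212868804
tips side [ 0.5105 -0.1032  0.122 ] [ 0.4963 -0.1146  0.122 ] mid [ 0.5034 -0.1089  0.122 ] gap 18.2699943450361 yaw -51.087198275060345
pred tipmid [ 0.5003 -0.1146]
```

```bash
python3 - <<'E'
from plan import *
o,R=state()
p,R=plan(o['tcp_pos'],R,[.4638,-.2,.138],down(77.3),8)
E
```

```text
t 10.6 tcp [ 0.4665 -0.0654  0.1373] yaw_y 35.5096179398699 toolz [ 0.0037  0.0012 -1.    ] F [ 0.3357 -0.158  -1.1243] M [-0.0055  0.0071  0.0455] w 0.027384058855669732 j [-0.5374  0.3118  0.6517  2.1555 -0.2784  0.7511  0.9157]
([-0.0135, -0.01, -0.0001], [0.02, 0.02, -5.22])
([-0.0125, -0.0112, -0.0001], [0.02, 0.02, -5.22])
([-0.0115, -0.0123, -0.0001], [0.02, 0.02, -5.22])
([-0.0103, -0.0133, -0.0001], [0.02, 0.02, -5.22])
([-0.009, -0.0142, -0.0001], [0.02, 0.02, -5.22])
([-0.0077, -0.015, -0.0001], [0.02, 0.02, -5.22])
([-0.0063, -0.0156, -0.0001], [0.02, 0.02, -5.22])
([-0.0049, -0.0161, -0.0001], [0.02, 0.02, -5.22])
```

Emit:
{"fn": "drive_tool", "kwargs": {"commands": [{"linear": [-0.014,-0.01,0],"dr": [0,0,-5.2],"jaw": 0.68},{"linear": [-0.013,-0.011,0],"dr": [0,0,-5.2],"jaw": 0.68},{"linear": [-0.012,-0.012,0],"dr": [0,0,-5.2],"jaw": 0.68},{"linear": [-0.01,-0.013,0],"dr": [0,0,-5.2],"jaw": 0.68},{"linear": [-0.009,-0.014,0],"dr": [0,0,-5.2],"jaw": 0.68},{"linear": [-0.008,-0.015,0],"dr": [0,0,-5.2],"jaw": 0.68},{"linear": [-0.006,-0.016,0],"dr": [0,0,-5.2],"jaw": 0.68},{"linear": [-0.002,-0.008,0],"dr": [0,0,-2],"jaw": 0.68}]}}

```text
clock: 11.6
tcp_pos: [0.4604, -0.1935, 0.1286]
orientation: [-0.399, -3.104, -0.002]
contact_force: [-0.0, -0.3, -0.5]
grip_width: 0.0275
```

```bash
python3 - <<'E'
from plan import *
o,R=state(); print(o['qvel'])
for n in("side","top"):
    im=viewer.grab_frame(n)[:,:,::-1]; cv2.imwrite(f"pics/{n}9.png",im)
p,R=plan(o['tcp_pos'],R,[.4638,-.2716,.12],down(77.3),5)
E
```

```text
t 11.6 tcp [ 0.4604 -0.1935  0.1286] yaw_y 75.35498656119492 toolz [-0.012   0.0025 -0.9999] F [-0.0276 -0.2724 -0.5188] M [ 0.0071 -0.0101 -0.0089] w 0.027479174218301962 j [-0.1309  0.3589  0.4925  2.082  -0.2394  0.7671  1.8258]
[ 0.1875  0.0421 -0.0733 -0.0429  0.0076  0.0141  0.3997]
([-0.0046, -0.0149, 0.0017], [-0.0, -0.14, -0.39])
([-0.0045, -0.015, 0.0017], [-0.0, -0.14, -0.39])
([-0.0044, -0.015, 0.0017], [-0.0, -0.14, -0.39])
([-0.0043, -0.015, 0.0017], [-0.0, -0.14, -0.39])
([-0.0042, -0.0151, 0.0017], [-0.0, -0.14, -0.39])
```

View pics/side9.png

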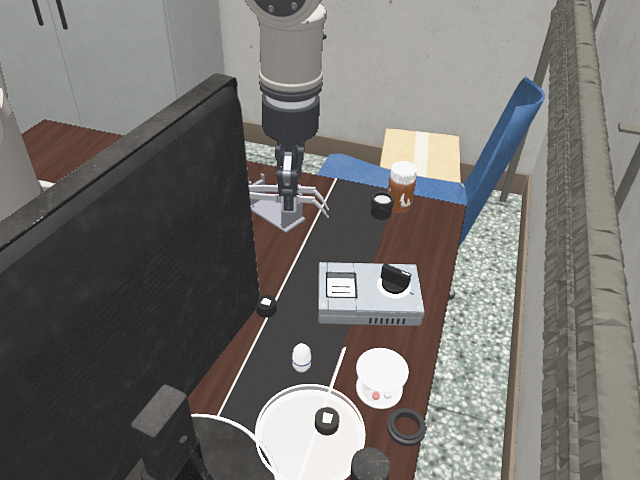

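View pics/top9.png

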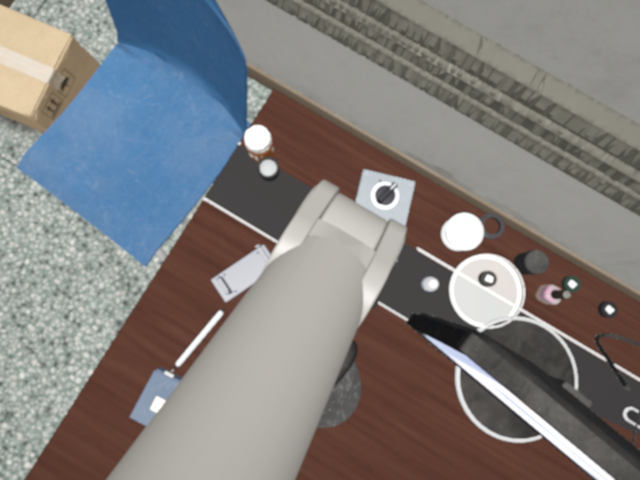

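```bash
python3 - <<'E'
from h import *
for z in (.3,.35,.4,.45,.5,.55): print(z,proj("side",[.4604,-.1935,z])[0],proj("top",[.4604,-.1935,z])[0],"handle pic",proj("side",[.595,-.313,z])[0],"target top",proj("top",[.464,-.272,z-.085])[0],"mon",proj("top",[.392,-.281,.373])[0])
E
```

```text
0.3 [287.2245  99.0048] [329.2679 261.687 ] handle pic [418.8424 138.0784] target top [382.1291 263.7863] mon [413.1325 322.324 ]
0.35 [286.9417  62.1062] [331.3613 258.9255] handle pic [425.1867  99.4387] target top [388.0063 261.5552] mon [413.1325 322.324 ]
0.4 [286.6316  21.6542] [333.8622 255.6263] handle pic [432.2067  56.6832] target top [394.8625 258.9525] mon [413.1325 322.324 ]
0.45 [286.2902 -22.8906] [336.9028 251.6152] handle pic [440.0165   9.1171] target top [402.9642 255.877 ] mon [413.1325 322.324 ]
0.5 [285.9123 -72.1823] [340.6787 246.6342] handle pic [448.7575 -44.1199] target top [412.6849 252.1869] mon [413.1325 322.324 ]
0.55 [ 285.492  -127.0225] [345.4933 240.2829] handle pic [ 458.6066 -104.1062] target top [424.5638 247.6775] mon [413.1325 322.324 ]
```

Emit:
{"fn": "drive_tool", "kwargs": {"commands": [{"linear": [-0.004,-0.012,0.001],"dr": [0,-0.3,-0.5],"jaw": 0.68},{"linear": [-0.004,-0.014,0],"dr": [0,-0.3,-0.5],"jaw": 0.68},{"linear": [-0.004,-0.014,0],"dr": [0,0,-0.4],"jaw": 0.68},{"linear": [-0.004,-0.012,0],"dr": [0,0,-0.3],"jaw": 0.68},{"linear": [-0.002,-0.006,0],"dr": [0,0,0],"jaw": 0.68},{"linear": [0,0,0],"dr": [0,0,0],"jaw": 0.68}]}}

```text
clock: 12.45
tcp_pos: [0.4632, -0.256, 0.1253]
orientation: [-0.355, -3.117, 0.0]
contact_force: [-0.2, 0.2, -0.4]
grip_width: 0.0272
```

```bash
python3 - <<'E'
from plan import *
o,R=state(); print(o['qvel'],o['tau'])
for n in("side","top"):
    im=viewer.grab_frame(n)[:,:,::-1]; cv2.imwrite(f"pics/{n}10.png",im)
p,R=plan(o['tcp_pos'],R,[.4638,-.2716,.09],down(77.3),3)
E
```

```text
t 12.45 tcp [ 0.4632 -0.256   0.1253] yaw_y 77.00956588891924 toolz [-0.0044  0.0005 -1.    ] F [-0.1533  0.1694 -0.3581] M [-0.0203  0.0173  0.0391] w 0.027192157977666866 j [-0.0016  0.4066  0.4855  2.0228 -0.2642  0.7769  1.9851]
[-0.0012  0.0032 -0.006   0.0038 -0.0018  0.0009  0.002 ] [  0.4163 -43.7665   6.5212 -21.57     0.0444  -0.0067   0.0698]
([-0.0014, -0.005, 0.0117], [-0.01, -0.08, -0.1])
([-0.0014, -0.005, 0.0118], [-0.01, -0.08, -0.1])
([-0.0013, -0.005, 0.0118], [-0.01, -0.08, -0.1])
```

View pics/side10.png

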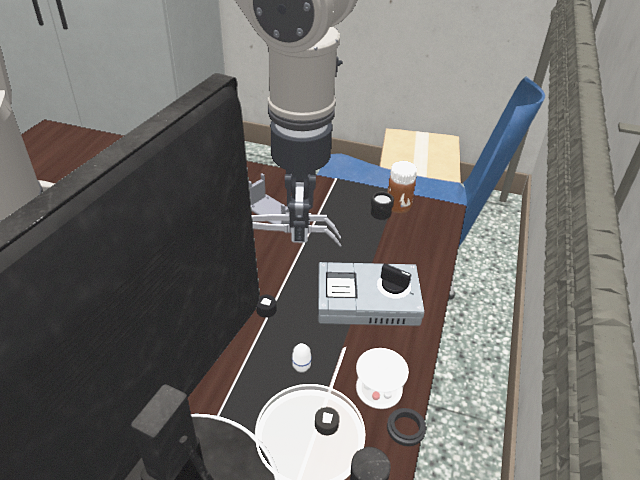

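View pics/top10.png

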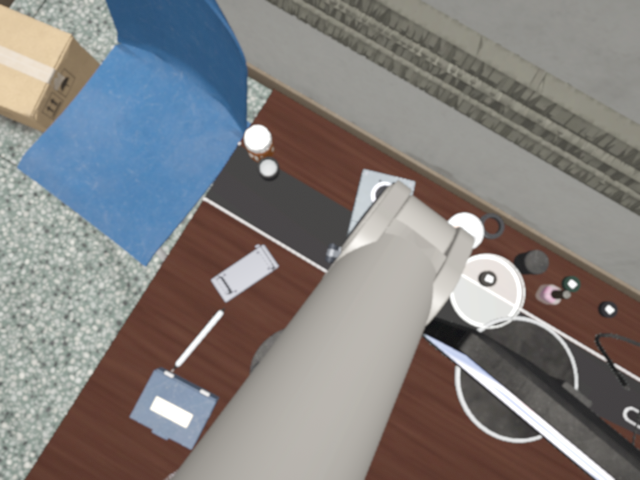

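Side view: the tweezers tips sit at (335,240), and the wrist cap is close to the monitor's top corner, (285,10) against (238,82). Going down vertically would leave only about 1 cm there. I'll pitch the hand 8° nose-down, which carries the wrist away from the monitor and affects both tips equally.

```bash
cat > tgt.py <<'E'
from plan import *
TIP=np.array([-.060,0,.0157])
def tilt(p,yaw=77.3): return down(yaw)*Ro.from_euler('y',p,degrees=True)
def tcp_for(tip,R): return np.array(tip)-R.apply(TIP)
def tipnow():
    o,R=state(); t=o['tcp_pos']+R.apply(TIP); print("tip pred",t,"pitch",np.degrees(np.arcsin((R.as_matrix()[:,2]*down(77.3).as_matrix()[:,0]).sum())),"roll",np.degrees((down(77.3).inv()*R).as_rotvec())); return o,R,t
E
python3 - <<'E'
from tgt import *
o,R,t=tipnow()
Rt=tilt(8); p=tcp_for([.5223,-.2848,.075],Rt); print(p)
plan(o['tcp_pos'],R,p,Rt,6)
E
```

```text
t 12.55 tcp [ 0.4633 -0.2553  0.1252] yaw_y 77.05765002344543 toolz [-0.0045  0.0008 -1.    ] F [-0.3707  0.2606 -0.4051] M [ 0.0202 -0.044   0.0103] w 0.02710068212269385 j [-0.0024  0.4062  0.4851  2.0233 -0.2642  0.7769  1.9849]
tip pred [ 0.5217 -0.2688  0.1093] pitch 0.26128476374255144 roll [0.0096 0.2613 0.2424]
[ 0.4665 -0.2722  0.0989]
([-0.0012, -0.0026, 0.0044], [0.0, 1.29, -0.04])
([-0.0013, -0.0026, 0.0044], [0.0, 1.29, -0.04])
([-0.0014, -0.0026, 0.0043], [0.0, 1.29, -0.04])
([-0.0015, -0.0026, 0.0043], [0.0, 1.29, -0.04])
([-0.0016, -0.0026, 0.0043], [0.0, 1.29, -0.04])
([-0.0016, -0.0026, 0.0042], [0.0, 1.29, -0.04])
```

Emit:
{"fn": "drive_tool", "kwargs": {"commands": [{"linear": [-0.001,-0.003,0.001],"dr": [0,1.3,0],"jaw": 0.68},{"linear": [-0.001,-0.003,0.004],"dr": [0,1.3,0],"jaw": 0.68},{"linear": [-0.001,-0.003,0.005],"dr": [0,1.3,0],"jaw": 0.68},{"linear": [-0.002,-0.003,0.005],"dr": [0,1.3,-0.1],"jaw": 0.68},{"linear": [-0.002,-0.003,0.005],"dr": [0,1.3,-0.1],"jaw": 0.68},{"linear": [-0.001,-0.002,0.004],"dr": [0,1.3,0],"jaw": 0.68},{"linear": [0,0,0],"dr": [0,0,0],"jaw": 0.68}]}}

```text
clock: 13.42
tcp_pos: [0.4664, -0.2732, 0.0982]
orientation: [-0.328, -2.973, -0.026]
contact_force: [0.2, -0.5, 0.5]
grip_width: 0.0273
```

```bash
python3 - <<'E'
from tgt import *
o,R,t=tipnow()
for n in("side",):
    im=viewer.grab_frame(n)[:,:,::-1]; cv2.imwrite(f"pics/{n}11.png",im)
Rt=tilt(8); p=tcp_for([.5223,-.2848,.050],Rt); print(p)
plan(o['tcp_pos'],R,p,Rt,3)
E
```

```text
t 13.425 tcp [ 0.4664 -0.2732  0.0982] yaw_y 77.40859917552974 toolz [-0.147   0.0335 -0.9886] F [ 0.2115 -0.4539  0.5468] M [-0.0647 -0.1921 -0.0534] w 0.027322135190072833 j [ 0.0372  0.5407  0.4808  1.908  -0.2577  0.911   2.0021]
tip pred [ 0.522  -0.2856  0.0737] pitch 8.673325035571034 roll [-0.0273  8.6733 -0.1111]
[ 0.4665 -0.2722  0.0739]
([-0.0012, 0.0003, 0.008], [0.01, -0.22, 0.04])
([-0.0011, 0.0003, 0.008], [0.01, -0.22, 0.04])
([-0.0011, 0.0003, 0.008], [0.01, -0.22, 0.04])
```

View pics/side11.png

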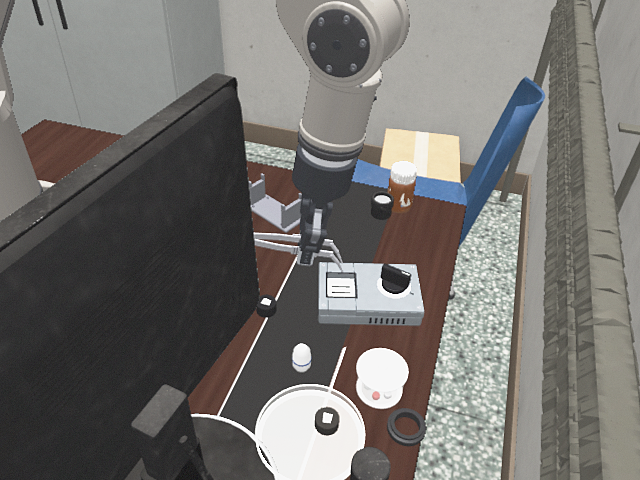

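The wrist is now well clear of the monitor, with the cap at (338,40), and the tips are about (340,268) above the window's near edge. Descending.

Emit:
{"fn": "drive_tool", "kwargs": {"commands": [{"linear": [-0.001,0,0.006],"dr": [0,-0.2,0],"jaw": 0.68},{"linear": [-0.001,0,0.008],"dr": [0,-0.2,0],"jaw": 0.68},{"linear": [-0.001,0.001,0.007],"dr": [0,-0.2,0],"jaw": 0.68},{"linear": [0,0,0],"dr": [0,0,0],"jaw": 0.68}]}}

```text
clock: 13.98
tcp_pos: [0.4658, -0.2717, 0.076]
orientation: [-0.33, -2.985, -0.025]
contact_force: [0.2, -0.7, -0.1]
grip_width: 0.0273
```

```bash
python3 - <<'E'
from tgt import *
o,R,t=tipnow()
for n in("side","top"):
    im=viewer.grab_frame(n)[:,:,::-1]; cv2.imwrite(f"pics/{n}12.png",im)
crop("pics/side12.png","pics/c16.png",310,220,80,80,8)
Rt=tilt(8); p=tcp_for([.5223,-.2848,.036],Rt); print(p)
plan(o['tcp_pos'],R,p,Rt,2)
E
```

```text
t 13.975 tcp [ 0.4658 -0.2717  0.076 ] yaw_y 77.3915034868581 toolz [-0.1355  0.0316 -0.9903] F [ 0.1713 -0.7305 -0.0702] M [-0.0275 -0.1407 -0.0158] w 0.027345614037816157 j [ 0.049   0.5655  0.4635  1.93   -0.2793  0.8541  2.0165]
tip pred [ 0.5217 -0.2841  0.0521] pitch 7.995612963971124 roll [-0.0649  7.9956 -0.0963]
[ 0.4665 -0.2722  0.0599]
([-0.0015, -0.0002, 0.0079], [0.03, 0.0, 0.05])
([-0.0015, -0.0002, 0.0079], [0.03, 0.0, 0.05])
```

View pics/c16.png

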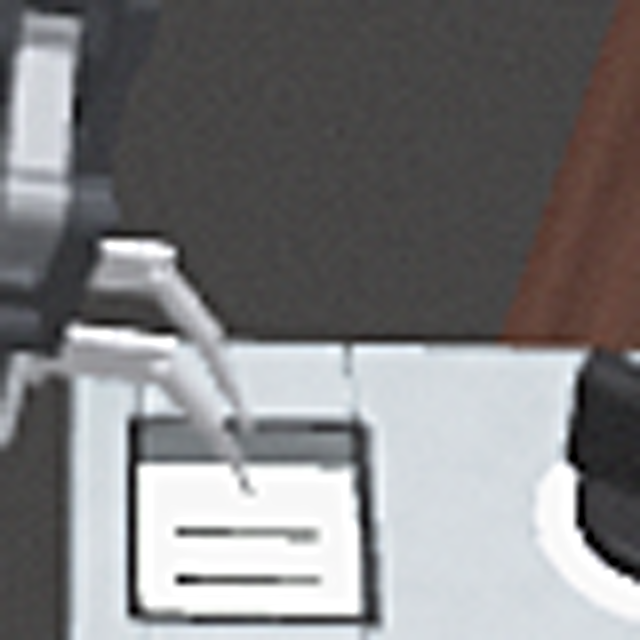

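View pics/top12.png

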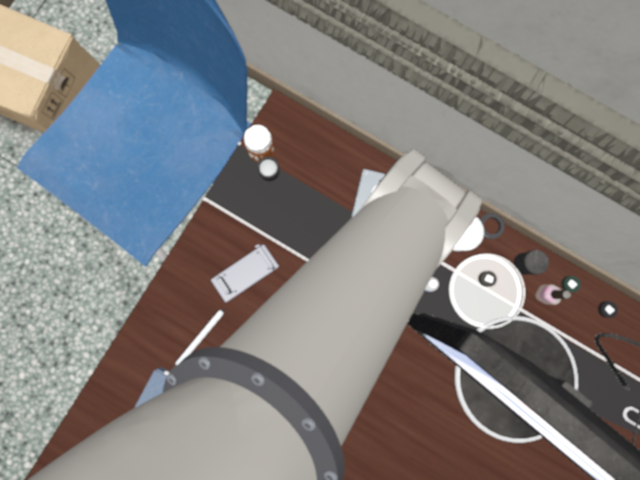

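```bash
cat > chk.py <<'E'
from tgt import *
from fit import un
def chk(lp,rp,x0,y0,s,o=None):
    o,R,t=tipnow(); g=(24-(31.6-o['grip_width']*1e3)*1.6)/2000
    L=o['tcp_pos']+R.apply(TIP+[0,g,0]); Rr=o['tcp_pos']+R.apply(TIP-[0,g,0])
    for nm,X,p in(("A(+tool y)",L,lp),("B",Rr,rp)): print(nm,X,"pred px",proj("side",X)[0],"seen",un(p,x0,y0,s),"half gap",g)
E
python3 - <<'E'
from chk import *
chk((247,432),(251,492),310,220,8)
E
```

```text
t 14.075 tcp [ 0.4662 -0.2721  0.0766] yaw_y 77.38551346404785 toolz [-0.1346  0.0311 -0.9904] F [-0.1141 -0.5247 -1.3978] M [-0.026  -0.1867 -0.0105] w 0.02735671847145207 j [ 0.0489  0.5649  0.464   1.9291 -0.279   0.8546  2.0165]
tip pred [ 0.5221 -0.2846  0.0527] pitch 7.941713197142397 roll [-0.0467  7.9417 -0.089 ]
A(+tool y) [ 0.524  -0.2762  0.0527] pred px [340.9194 273.8443] seen [340.4375, 273.5625] half gap 0.008605374777161653
B [ 0.5202 -0.2929  0.0527] pred px [341.2672 282.2857] seen [340.9375, 281.0625] half gap 0.008605374777161653
```

Emit:
{"fn": "drive_tool", "kwargs": {"commands": [{"linear": [-0.001,0,0.007],"dr": [0,0,0],"jaw": 0.68},{"linear": [-0.001,0,0.007],"dr": [0,0,0],"jaw": 0.68},{"linear": [0,0,0.001],"dr": [0,0,0],"jaw": 0.68},{"linear": [0,0,0],"dr": [0,0,0],"jaw": 0.68}]}}

```text
clock: 14.58
tcp_pos: [0.4665, -0.2722, 0.0606]
orientation: [-0.33, -2.986, -0.024]
contact_force: [-1.0, -0.6, -1.0]
grip_width: 0.0278
```

```bash
python3 - <<'E'
from tgt import *
o,R,t=tipnow()
n="side"
im=viewer.grab_frame(n)[:,:,::-1]; cv2.imwrite(f"pics/{n}13.png",im)
crop("pics/side13.png","pics/c17.png",315,260,60,50,12)
Rt=tilt(8); p=tcp_for([.5223,-.2848,.030],Rt); print(p)
plan(o['tcp_pos'],R,p,Rt,1)
E
```

```text
t 14.575 tcp [ 0.4665 -0.2722  0.0606] yaw_y 77.39000320253567 toolz [-0.1341  0.0308 -0.9905] F [-1.0254 -0.5732 -1.0498] M [-0.0524 -0.1457 -0.    ] w 0.027827201963755353 j [ 0.0586  0.5891  0.452   1.9354 -0.2924  0.8245  2.0261]
tip pred [ 0.5224 -0.2847  0.0368] pitch 7.9073555140706695 roll [-0.0374  7.9073 -0.0929]
[ 0.4665 -0.2722  0.0539]
([-0.0009, -0.0, 0.0066], [0.03, 0.09, 0.1])
```

View pics/c17.png

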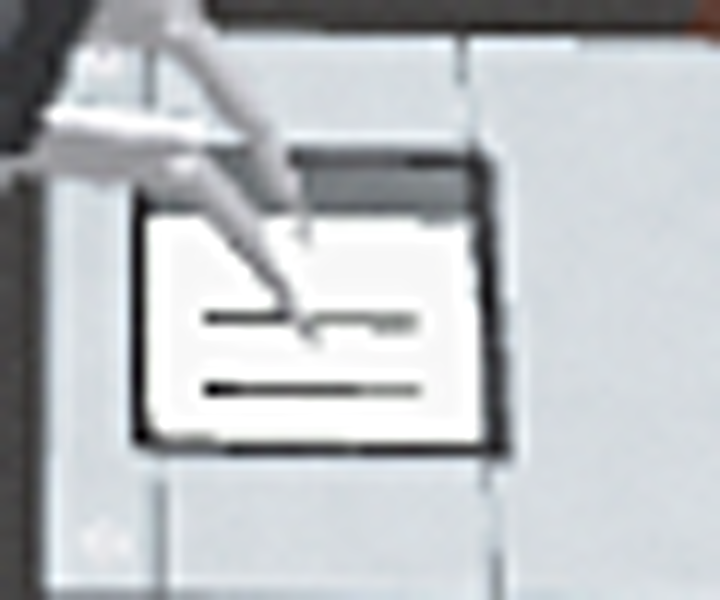

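```bash
python3 - <<'E'
from chk import *
chk((308,242),(317,342),315,260,12)
im=cv2.imread("pics/side13.png")
o=monitor.get_obs(); R=Ro.from_rotvec(o['orientation'])
P=[]
for g in(.0086,-.0086):
  P.append(o['tcp_pos']+R.apply(TIP+[0,g,0]))
u=np.array([np.cos(np.radians(-12.7)),np.sin(np.radians(-12.7))]); v=np.array([-u[1],u[0]])
G=np.array([.5223,-.2848])
for yy in(.006,-.006):
  for xx in(-.014,.014): P.append([*(G+u*xx+v*yy),.028])
print(proj("side",P))
b=cv2.resize(im[260:310,315:375],None,fx=12,fy=12,interpolation=cv2.INTER_NEAREST)
for p in proj("side",P): cv2.circle(b,(int((p[0]-315+.5)*12),int((p[1]-260+.5)*12)),3,(0,0,255),-1)
cv2.imwrite("pics/c18.png",b)
E
```

```text
t 14.625 tcp [ 0.4665 -0.2721  0.0606] yaw_y 77.39274675257266 toolz [-0.1341  0.0308 -0.9905] F [ 0.2306 -0.0387 -1.3702] M [-0.0238 -0.1633 -0.0192] w 0.02720797298817882 j [ 0.0586  0.589   0.452   1.9354 -0.2924  0.8246  2.0261]
tip pred [ 0.5224 -0.2846  0.0368] pitch 7.9092069128496325 roll [-0.0405  7.9092 -0.0958]
A(+tool y) [ 0.5242 -0.2763  0.0368] pred px [340.5093 281.4754] seen [340.2083333333333, 279.7083333333333] half gap 0.008486378390543056
B [ 0.5205 -0.2929  0.0368] pred px [340.8434 289.8122] seen [340.9583333333333, 288.0416666666667] half gap 0.008486378390543056
[[340.5071 281.4204]
 [340.8457 289.8689]
 [330.9011 286.6537]
 [349.5885 287.0603]
 [331.0206 292.5473]
 [349.9062 292.957 ]]
```

View pics/c18.png

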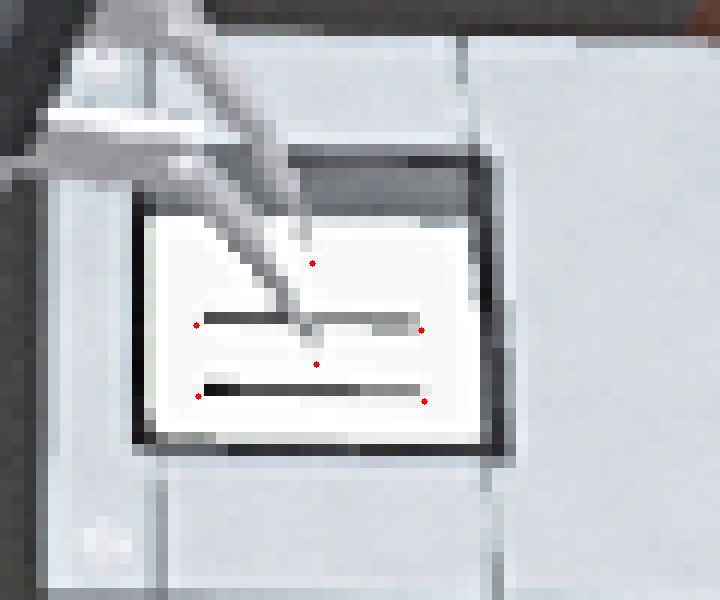

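```bash
python3 - <<'E'
from fit import *
for n,f,(x0,y0,w,h) in(("top","pics/top5.png",(366,175,40,38)),("side","pics/side5.png",(370,262,48,42)),("top","pics/top0.png",(366,175,40,38)),("side","pics/side0.png",(370,262,48,42))):
    im=cv2.imread(f); c=im[y0:y0+h,x0:x0+w].astype(float)
    s=8; b=cv2.resize(c,None,fx=s,fy=s,interpolation=cv2.INTER_CUBIC)
    m=(b.min(2)>238).astype(np.uint8)
    cs,_=cv2.findContours(m,cv2.RETR_EXTERNAL,cv2.CHAIN_APPROX_NONE); cc=max(cs,key=cv2.contourArea)
    hull=cv2.convexHull(cc)
    # keep outer boundary pts, robust ellipse
    e=cv2.fitEllipse(cv2.convexHull(cc)); print(n,f,"ell",e)
    P=un(e[0],x0,y0,s); print("centre px",P,"ray",ray(n,P,.038))
    v=b.clip(0,255).astype(np.uint8).copy(); cv2.drawContours(v,[cc],-1,(0,0,255),1); cv2.ellipse(v,e,(0,255,0),1); cv2.imwrite(f"pics/ell_{n}{f[-5]}.png",v)
E
```

```text
top pics/top5.png ell ((150.60260009765625, 166.18798828125), (222.5651092529297, 226.9119110107422), 111.04981994628906)
centre px [384.38782501220703, 195.33599853515625] ray [ 0.5978 -0.3034  0.038 ]
side pics/side5.png ell ((194.2647247314453, 188.39695739746094), (202.9416046142578, 277.205078125), 99.81871032714844)
centre px [393.84559059143066, 285.1121196746826] ray [ 0.5998 -0.2998  0.038 ]
top pics/top0.png ell ((150.62057495117188, 166.574951171875), (221.59707641601562, 227.28623962402344), 104.72482299804688)
centre px [384.3900718688965, 195.38436889648438] ray [ 0.5977 -0.3035  0.038 ]
side pics/side0.png ell ((192.55641174316406, 189.13699340820312), (200.80575561523438, 276.0411071777344), 101.97377014160156)
centre px [393.6320514678955, 285.2046241760254] ray [ 0.5994 -0.2999  0.038 ]
```

```bash
python3 -c "
import cv2,numpy as np
a=[cv2.imread(f'pics/ell_{k}.png') for k in('top5','side5')]
H=max(x.shape[0] for x in a)
cv2.imwrite('pics/ell.png',np.hstack([cv2.copyMakeBorder(x,0,H-x.shape[0],0,4,0) for x in a]))"
```

```text
(no output)
```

View pics/ell.png

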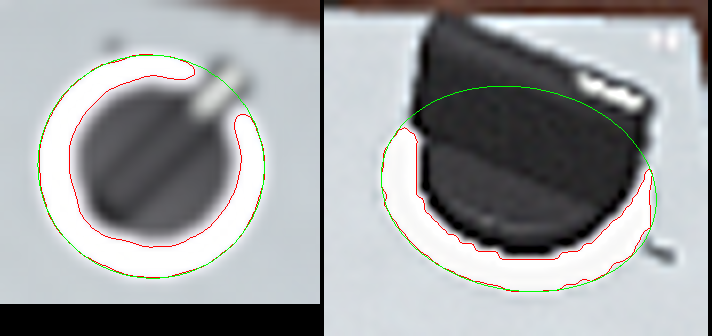

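```bash
python3 - <<'E'
from tgt import *
o,R,t=tipnow()
Rt=tilt(8,77.25); p=tcp_for([.5217,-.2849,.0305],Rt); print(p)
plan(o['tcp_pos'],R,p,Rt,2)
E
```

```text
t 14.625 tcp [ 0.4665 -0.2721  0.0606] yaw_y 77.39274675257266 toolz [-0.1341  0.0308 -0.9905] F [ 0.2306 -0.0387 -1.3702] M [-0.0238 -0.1633 -0.0192] w 0.02720797298817882 j [ 0.0586  0.589   0.452   1.9354 -0.2924  0.8246  2.0261]
tip pred [ 0.5224 -0.2846  0.0368] pitch 7.9092069128496325 roll [-0.0405  7.9092 -0.0958]
[ 0.4659 -0.2723  0.0544]
([-0.0002, -0.0001, 0.0031], [0.01, 0.05, 0.07])
([-0.0002, -0.0001, 0.0031], [0.01, 0.05, 0.07])
```

Emit:
{"fn": "drive_tool", "kwargs": {"commands": [{"linear": [0,0,0.003],"dr": [0,0,0.1],"jaw": 0.68},{"linear": [0,0,0.003],"dr": [0,0,0],"jaw": 0.69},{"linear": [0,0,0],"dr": [0,0,0],"jaw": 0.7},{"linear": [0,0,0],"dr": [0,0,0],"jaw": 0.71},{"linear": [0,0,0],"dr": [0,0,0],"jaw": 0.719},{"linear": [0,0,0],"dr": [0,0,0],"jaw": 0.719}]}}

```text
clock: 15.38
tcp_pos: [0.4659, -0.2721, 0.0546]
orientation: [-0.333, -2.987, -0.024]
contact_force: [0.6, -0.1, -1.2]
grip_width: 0.0241
```

```bash
cat > look.py <<'E'
from chk import *
import sys
k=sys.argv[1]
o,R,t=tipnow()
n="side"
im=viewer.grab_frame(n)[:,:,::-1]; cv2.imwrite(f"pics/{n}{k}.png",im)
crop(f"pics/side{k}.png",f"pics/d{k}.png",315,260,60,50,12)
b=cv2.resize(im[260:310,315:375],None,fx=12,fy=12,interpolation=cv2.INTER_NEAREST)
g=(24-(31.6-o['grip_width']*1e3)*1.6)/2000
P=[o['tcp_pos']+R.apply(TIP+[0,s*g,0]) for s in(1,-1)]
print("half gap",g,"pred px",proj("side",P))
for p in proj("side",P): cv2.circle(b,(int((p[0]-315+.5)*12),int((p[1]-.6-260+.5)*12)),3,(0,0,255),-1)
cv2.imwrite(f"pics/e{k}.png",b)
Rt=tilt(8,77.25); p=tcp_for([.5217,-.2849,.0295],Rt)
plan(o['tcp_pos'],R,p,Rt,1)
G=np.array([.5217,-.2849]); yaw=np.radians(-12.75); u=np.array([np.cos(yaw),np.sin(yaw)]); v=np.array([-u[1],u[0]])
for X in P: d=X[:2]-G; print("tip in gap frame mm",d@u*1e3,d@v*1e3,"z over glass",(X[2]-.028)*1e3)
E
python3 look.py 14
```

```text
t 15.375 tcp [ 0.4659 -0.2721  0.0546] yaw_y 77.28153879117453 toolz [-0.1333  0.0305 -0.9906] F [ 0.5994 -0.1419 -1.237 ] M [-0.0118 -0.2057  0.0049] w 0.02410655370640184 j [ 0.062   0.5972  0.4479  1.9394 -0.2978  0.812   2.0285]
tip pred [ 0.5218 -0.2847  0.0308] pitch 7.862201509768066 roll [-0.0253  7.8622  0.0168]
half gap 0.006005242965121471 pred px [[339.9997 285.546 ]
 [340.2136 291.4477]]
([-0.0002, -0.0002, 0.0012], [0.02, 0.14, 0.03])
tip in gap frame mm 0.039174504325049195 6.1999316097970825 z over glass 2.843109979932864
tip in gap frame mm 0.045785744425845154 -5.81055144166081 z over glass 2.8380659031040087
```

View pics/d14.png

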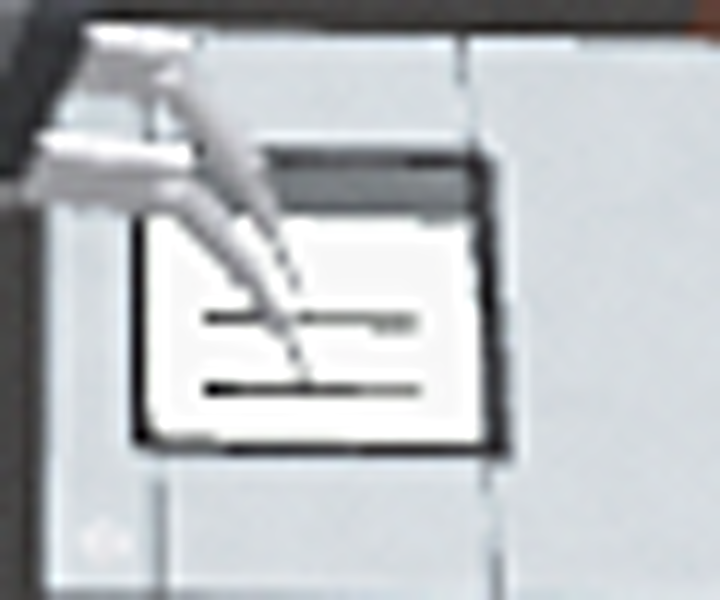

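View pics/e14.png

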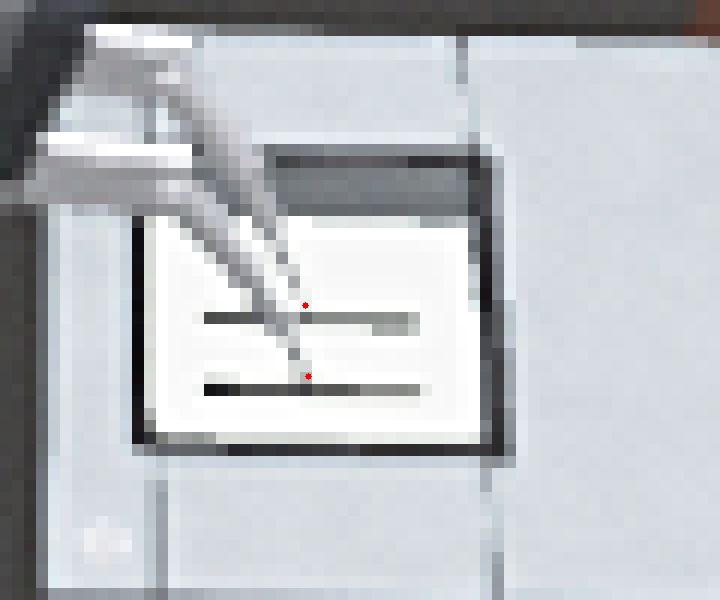

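Tips are seen at about (305,305) and (309,378) in the crop, over lines at rows 318 and 389. The small upward offset matches the 2.8 mm of remaining height. I'll lower about 1.3 mm.

Emit:
{"fn": "drive_tool", "kwargs": {"commands": [{"linear": [0,0,0.0008],"dr": [0,0,0],"jaw": 0.719},{"linear": [0,0,0.0005],"dr": [0,0,0],"jaw": 0.719},{"linear": [0,0,0],"dr": [0,0,0],"jaw": 0.719},{"linear": [0,0,0],"dr": [0,0,0],"jaw": 0.719}]}}

```text
clock: 15.92
tcp_pos: [0.4658, -0.2721, 0.0533]
orientation: [-0.333, -2.987, -0.024]
contact_force: [0.0, 0.3, -1.1]
grip_width: 0.0238
```

```bash
python3 look.py 15
```

```text
t 15.925 tcp [ 0.4658 -0.2721  0.0533] yaw_y 77.28435033115667 toolz [-0.1332  0.0305 -0.9906] F [ 0.0393  0.3353 -1.0918] M [-0.0103 -0.2106  0.0176] w 0.02377509921463801 j [ 0.0628  0.599   0.4468  1.9403 -0.2989  0.8092  2.0294]
tip pred [ 0.5216 -0.2847  0.0295] pitch 7.856741541301161 roll [-0.0263  7.8567  0.0139]
half gap 0.005740079371710408 pred px [[339.8583 286.2749]
 [340.0614 291.9163]]
([-0.0001, -0.0002, -0.0002], [0.02, 0.14, 0.04])
tip in gap frame mm -0.10853503575792509 5.966974543564475 z over glass 1.5116140561638145
tip in gap frame mm -0.10165237885326282 -5.513181016843089 z over glass 1.5065433541691826
```

View pics/d15.png

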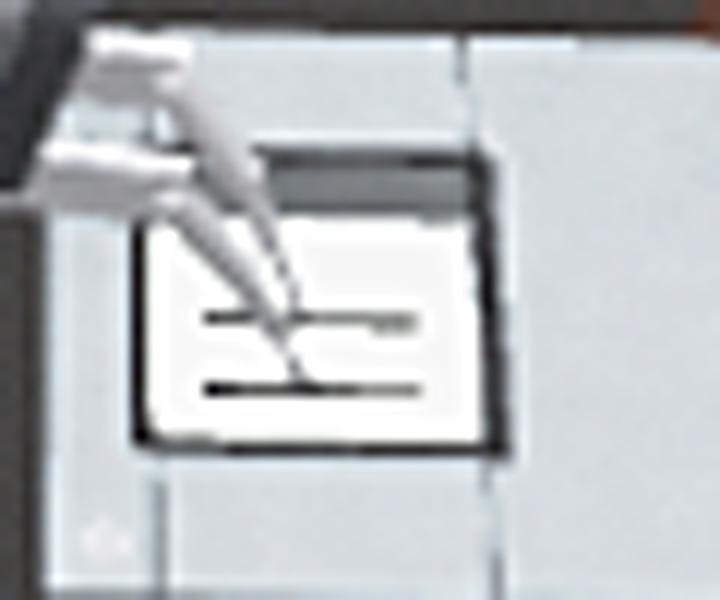

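View pics/e15.png

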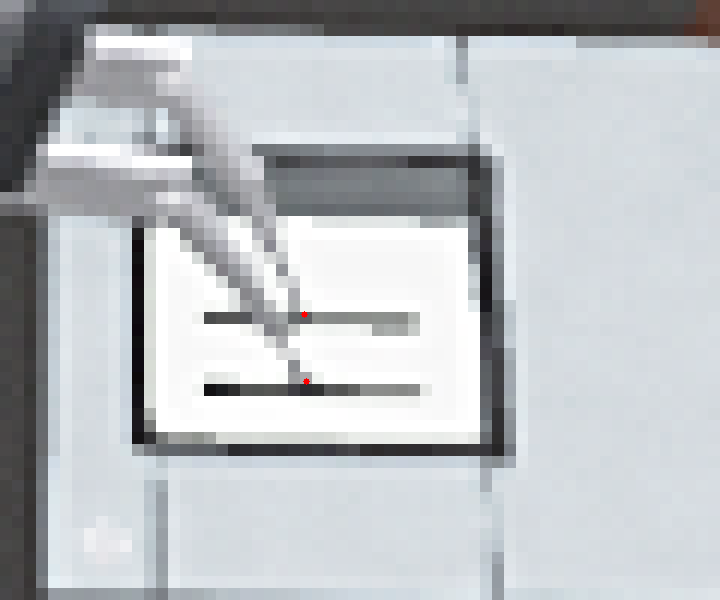

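View pics/side15.png

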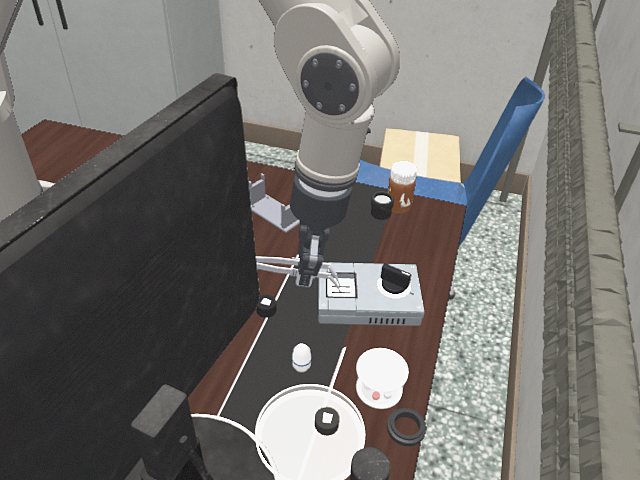

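Tips are over their lines at about (303,313) and (306,382) in the crop. In the full frame the mount (266,305), objective (302,357) and loupe (381,205) haven't moved, and the handle is on. One steadiness check follows before handing in.

Emit:
{"fn": "drive_tool", "kwargs": {"commands": [{"linear": [0,-0.0002,0],"dr": [0,0,0],"jaw": 0.719},{"linear": [0,0,0],"dr": [0,0,0],"jaw": 0.719},{"linear": [0,0,0],"dr": [0,0,0],"jaw": 0.719},{"linear": [0,0,0],"dr": [0,0,0],"jaw": 0.719}]}}

```text
clock: 16.48
tcp_pos: [0.4657, -0.2723, 0.0533]
orientation: [-0.333, -2.987, -0.024]
contact_force: [-0.6, 0.1, -1.5]
grip_width: 0.024
```

```bash
python3 look.py 16; python3 look.py 17 | tail -2
python3 -c "
import cv2,numpy as np
a,b=[cv2.imread(f'pics/side{k}.png').astype(int) for k in(16,17)]
print('frame diff in window max',abs(a-b)[270:300,325:360].max())"
```

```text
t 16.475 tcp [ 0.4657 -0.2723  0.0533] yaw_y 77.28256527701046 toolz [-0.1332  0.0305 -0.9906] F [-0.5993  0.1253 -1.4591] M [-0.0415 -0.1736  0.0614] w 0.024045420166615802 j [ 0.0632  0.5991  0.4469  1.9401 -0.2989  0.8093  2.0298]
tip pred [ 0.5216 -0.2849  0.0295] pitch 7.855465139727933 roll [-0.0264  7.8555  0.0157]
half gap 0.00595633613329264 pred px [[339.8567 286.2761]
 [340.0673 292.1326]]
([-0.0002, 0.0001, -0.0001], [0.02, 0.14, 0.04])
tip in gap frame mm -0.11313843260853376 5.938037857629848 z over glass 1.5392522650763372
tip in gap frame mm -0.10636761254129246 -5.974631326642072 z over glass 1.5339993456350218
tip in gap frame mm -0.07679969087408253 6.161489437178085 z over glass 1.5421725339189243
tip in gap frame mm -0.06932204482946164 -6.16611330620246 z over glass 1.53654559650504
frame diff in window max 10
```

View pics/e17.png

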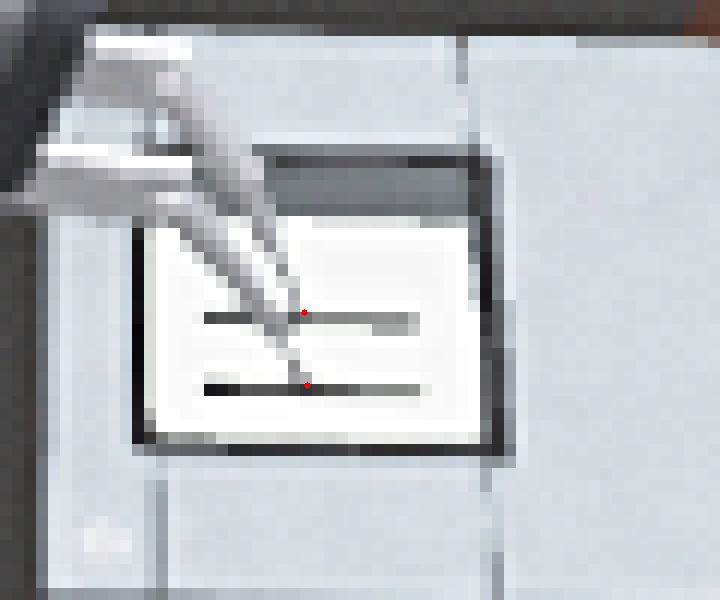

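```bash
python3 -c "
from bench import job; print(job.hand_in())"
```

```text
the job is handed in; nothing more can be done
None
```

The job is handed in at about 16.6 s. The handle is on, and the tweezers are still held over the window with a tip above each gap line.

**What I did:** I gripped the handle, turned it 60° clockwise to its stop and released it. The pictures show the shutter clear and the glass lit. I then lifted the tweezers straight up, carried them to the window and squeezed the plates to a width of 24.0 mm. I pitched the hand about 8° nose-down for the dip, because a level approach would have brought the wrist within about 1 cm of the monitor. The tweezers are therefore held tilted, with both tips at the same height.

**Last checks:**

| Check | Reading |
|---|---|
| Tip positions across the gap | about +6.0 and -6.0 mm (lines at ±6) |
| Height of tips over the glass | about 1.5 mm, worked out from the arm's position |
| Upward force on the tool | none; only about 1 N downward, the tweezers' weight plus noise |
| Steadiness | last two frames match in the window; the width reading varies by about 0.3 mm |
| Loupe, mount and objective | where they stood, by eye in the side view |

**Less certain:**
- **Single camera:** the arm blocked the top camera at the end, so the picture check used only the side camera.
- **Line position:** the two cameras disagreed by about 3 mm on where the lines are. I settled that using the arm's position while it held the handle; what remains is an uncertainty of roughly ±0.7 mm across the lines.
- **Height:** the side view agrees with the worked-out height, but I did not check it by touching the glass.

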